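# Snap the retaining clip onto a diverter valve spindle with the fork tool

### The job

Lay the larger of the two steel clips flat on the valve's deck in front of the slot in the guard plate, mouth towards the spindle. Draw the fork tool out of its rack, take it by the handle and with its fork push the clip in through the slot, never with the fingers, until it snaps fully home in the spindle's groove; then lay the tool flat on the bench, clear of the valve and the rack, and let go. Leave the smaller clip, pail, flask and wrench where they are.

Things in the scene. Friction and masses are not known exactly. Their poses are not given: they have to be found in the camera images.
- valve: Fixed white valve casing, 240 x 160 mm, flat aluminium deck on top 60 mm above the bench. Origin on the bench under the spindle's axis; x axis = direction in which the clip is pushed, z up. In its frame the deck spans x -150 to +90, y -80 to +80 mm; a duct stub runs on to x +150. Side cheeks behind the guard plate: y +-72, x -67 to -27, 60 mm above the deck.
- spindle (a point): Point on the upright steel spindle's axis at deck level, axes as the valve's. Groove from the deck to 14 mm above it, 28 mm in diameter; above that the spindle is 40 mm in diameter up to 80 mm above the deck, with a 16 mm square end 12 mm higher.
- slot (a point): Middle of the guard plate's slot at deck level, 70 mm before the spindle, axes as the valve's. The white plate is 6 mm thick, 150 mm wide and 150 mm high; slot 84 mm wide (y) and 30 mm high from the deck. No room for a gripper between plate and spindle: hold the tool 85 mm or more behind its fork.
- deck_front (a point): Middle of the free deck before the slot, at deck level, at valve x -95 mm: lay the clip with its origin here, its x axis along the valve's. The deck's front edge is 55 mm before this point (valve x -150); fingers that reach below deck level must stay in front of that edge when the tool pushes.
- clip: The larger split clip, steel, loose, 90 to 130 g, 72 x 56 x 10 mm, flat on the mat (underside 6 mm above the bench). Origin on its underside at the bore's centre (on the spindle's axis when home), x axis out of the mouth. Two sprung jaws of 10 mm round bar reach x +30; the throat at x +13 is 20 mm wide, 36 mm at the mouth. Greased jaws: 8 to 18 N pushes it over the groove, then it snaps shut.
- clip_tail (a point): Grip point on the larger clip, at mid thickness, 35 mm behind its bore's centre. The solid tail is a block 40 mm wide (y), 10 mm thick, from x -42 to -15 mm in the clip's frame: grip across its width. Its back face is pushed by the fork.
- jaw_left (a joint): Opening angle of the larger clip's left (+y) jaw: about 0 at rest and when snapped home, about 0.14 rad while passing over the groove.
- jaw_right (a joint): The same for the right (-y) jaw.
- small_clip: A smaller steel clip of the same form but rigid, 52 x 41 mm, on the same mat: not wanted, stays where it is. Origin and axes as the larger clip's.
- mat: Fixed black rubber mat 110 x 190 x 6 mm on which both clips lie, origin under its centre. Mat and rack swap places from run to run.
- rack: Fixed blue tool rack 112 x 50 mm, 42 mm high: a channel along x, open at the top and at its +x end, floor 12 mm above the bench, walls 9 mm thick, 32 mm apart, 4 mm taller than the handle that lies in it, so the handle cannot be gripped there. Origin on the bench under its centre.
- fork: Loose fork tool, 130 to 200 g, 196 mm long. Origin level with the handle's underside, at the middle of the back of the fork's gap (this back face pushes the clip's tail); x forward out of the fork, z up. Flat steel fork, 10 mm thick: two tines 43 mm apart inside, 56 outside (61 at the flared ends), 21 mm long; the larger clip's tail fits between them. Fork and neck lie 1 to 11 mm above the origin.
- fork_neck (a point): Point on the tool's steel neck 45 mm behind the fork's gap, at mid thickness (6 mm above the tool's origin). Neck 14 mm wide, 10 mm thick, from 10 to 80 mm behind the gap. In the rack only neck and fork stick out, 13 to 23 mm above the bench: lift the tool straight up here, lay it on the bench (it rests on its handle), then take it by the handle.
- fork_handle (a point): Point in the middle of the tool's black handle's height, 127 mm behind the fork's gap. Handle 22 mm wide, 26 mm high, from 80 to 175 mm behind the gap; take it here to push the clip.
- pail: Bystander: white lidded pail, 110 mm across, 130 mm high, origin under its centre.
- flask: Bystander: bottle 60 mm across, 150 mm high, origin under its centre.
- wrench: Bystander: wrench 170 mm long lying on the bench.
Things that resemble listed ones, but are neither listed nor needed, are in the scene too. What is shaped like the fork but red is not meant. Leave any turquoise look-alike of the clip alone.

How it is judged:
By the outcome, as a careful person would: the job done as asked, in the order asked, and still so for the second after the job is handed in, with the robot touching nothing.
It also fails if it takes over 64 s, if anything falls off the work surface, if the arm or the gripper's body presses on something with over 40 N, if the wrist force passes 120 N, or if a joint passes its speed limit or range.

### The arm

A 6-joint arm with a two-finger parallel gripper is mounted at the origin on the work surface. World frame = base frame: x ahead of the robot, y to its left, z up, the work surface at z = 0. Lengths are in mm, angles in rad, forces in N, time in s.
With the tool pointing down it reaches from about 250 to 725 mm from the base axis. Payload 9.7 kg.
Tool frame: the origin (TCP) lies between the finger pads; the fingertips stand 22 mm ahead of it and the grasp point (between the pads) lies 3 mm ahead of it (env.tip_reach is the distance from the TCP to the fingertips, in mm); z points along the fingers, y is the direction in which the jaws open and shut (so a half turn about z gives the same grasp; the last joint's range is limited). The gripper opens to 85 mm and grips with 20 to 120 N. Pads are 22 mm wide; open, the fingers measure 114 mm over their backs; the gripper's body (76 mm by 85 mm) begins 54 mm behind the grasp point. The pads swing forward as they close: fully open they stand 13 mm farther back than shut.
Start: joints at [0, 0.087, 0.176, 1.66, 0, 1.571], TCP at [549.997, -0, 253.284] pointing down, gripper open.
Joint ranges: [-3.13, 3.13], [-0.85, 1.81], [-1.15, 1.24], [-2.2, 2.28], [-1.44, 1.52], [-3.14, 3.14]. Speed limits (rad/s): [2.22, 2.22, 2.57, 3.14, 3.14, 3.14].

### API

Orientations are given as [roll, pitch, yaw] about the fixed x, y, z axes, in that order (R = Rz(yaw) Ry(pitch) Rx(roll)).
In Python, from plant import env, cams, workorder gives the robot as it stands. The module is installed in compiled form; this text tells all that it offers.
- The arm moves only by the tool step_arm, never from a script. Its argument "targets" is a list of rows, each an object of numbers: "x", "y", "z": the shift along the tool's x, y, z in mm; "roll": the turn about the tool's z in degrees; "jaw": the closure, from 0 (fully open) to 1 (shut). A call has 1 to 12 rows; each row shifts and turns the pose as measured when the row begins, along the tool's axes as they then stand; what a row does not reach is not made up. A row lasts 1/10 s, in which the tool goes at most 50 mm and 8.59 degrees, less where a joint would pass 70% of its speed; a pose out of reach is approached as far as the arm can. A call with a gripper value outside its range is refused whole. The fingers move at their own pace and stop on an object; "grip_force" is the grip in N (left out, the last holds). Time passes only in rows, so rows that do not move let the fingers close. It gives the time, the measured TCP pose, the force and the opening at its end, in the units of the state.
- env.read_state(): the state, without advancing time (a new reading comes with each control period).
- cams.grab_frame(name): name is "scene" or "side" or "wrist"; returns the picture (480x640x3 uint8, red, green, blue); there is no depth.
- cams.calibration(name): a dict with "intrinsics" (3x3 intrinsics, pixels), "dist_coeffs" ([k1, k2, p1, p2, k3] as OpenCV has them; the pictures are not rectified), "eye" and "rotation" of the camera in the world. Camera axes: x right, y down, z forward; pixel columns grow to the right and rows downward; lengths in mm; the calibration is good to about 2 mm. A picture is of the moment at which its call begins: read the wrist's pose just before it. calibration takes no time and is no camera call; for the wrist camera it gives the pose at the moment of the call.
- workorder.close_job(): hands the job in, once; it reports no verdict.
The state is a dict: "time_s": time; "qpos": joint angles; "joint_velocities": joint speeds; "effort": joint torques, N m; "ee_pos": TCP position; "tool_rot": TCP orientation; "wrist_force": force on the tool from outside, world axes, zero at the start; "torque": the same for the moment, N m; "grip_width": finger opening in mm.
Only numpy, scipy, OpenCV 4.12 (cv2) and the standard library are available. Lean on these libraries where they do the work, as an engineer would, in place of code of your own. Each camera call takes 0.05 s, during which the arm holds its last target.

## Working session

There is one attempt and no reset: what is moved stays moved. The work goes in short steps, Python scripts to look and compute and a tool call to move; the robot and the scene stay as the last step left them, time stands still between calls to the robot, and variables do not carry over. Pictures are saved under pics/ and viewed, and the job is handed in when it is done.

Besides the shell and the picture viewer there is one more tool, called after ">>>" by a JSON object that holds its "fn" and its "kwargs". step_arm: Moves the arm, as the interface text tells. Its arguments: {"type":"object","properties":{"targets":{"type":"array"},"grip_force":{"type":"number"}},"required":["targets"]}

```bash
mkdir -p pics; ls; python3 - <<'E'
from plant import env, cams, workorder
import cv2,numpy as np
print(env.read_state())
for n in ["scene","side","wrist"]:
    c=cams.calibration(n); print(n,{k:np.round(v,4).tolist() for k,v in c.items()})
    cv2.imwrite(f"pics/{n}0.png",cams.grab_frame(n)[:,:,::-1])
E
```

```text
pics
{'time_s': 0.0, 'qpos': array([-2.80773954e-05,  8.74599420e-02,  1.75132601e-01,  1.65979853e+00,
        1.23702671e-05,  1.57078001e+00]), 'joint_velocities': array([ 1.73810001e-05, -5.51372114e-04,  6.35802386e-04, -9.88682430e-04,
        1.58352742e-03,  3.85333022e-05]), 'effort': array([ 7.68234549e-04, -5.20392072e+01,  4.64802504e+01,  1.63646933e-02,
        2.23589603e-05, -6.77332673e-05]), 'ee_pos': array([ 5.49800045e+02, -1.21835730e-02,  2.52582337e+02]), 'tool_rot': array([-3.14026311e+00, -1.23919449e-05,  1.57078455e+00]), 'wrist_force': array([ 0.88771602,  0.5419048 , -0.13492901]), 'torque': array([-0.02634083,  0.00356324,  0.02236831]), 'grip_width': 85.51870535410785}
scene {'intrinsics': [[551.9793, 0.0, 320.9451], [0.0, 551.9793, 239.422], [0.0, 0.0, 1.0]], 'dist_coeffs': [-0.0192, 0.0, 0.0, 0.0, 0.0], 'eye': [1585.7179, -221.3176, 883.62], 'rotation': [-2.2299, -0.0213, 1.4293]}
side {'intrinsics': [[612.5866, 0.0, 317.0389], [0.0, 612.5866, 242.0955], [0.0, 0.0, 1.0]], 'dist_coeffs': [-0.2128, 0.0, 0.0, 0.0, 0.0], 'eye': [256.0557, -1204.94, 944.2599], 'rotation': [-2.1984, -0.0197, -0.2165]}
wrist {'intrinsics': [[344.9969, 0.0, 318.6648], [0.0, 344.9969, 244.6679], [0.0, 0.0, 1.0]], 'dist_coeffs': [-0.0465, 0.0, 0.0, 0.0, 0.0], 'eye': [549.2263, 83.9851, 373.0187], 'rotation': [2.8094, 0.0005, 0.001]}
```

View pics/scene0.png

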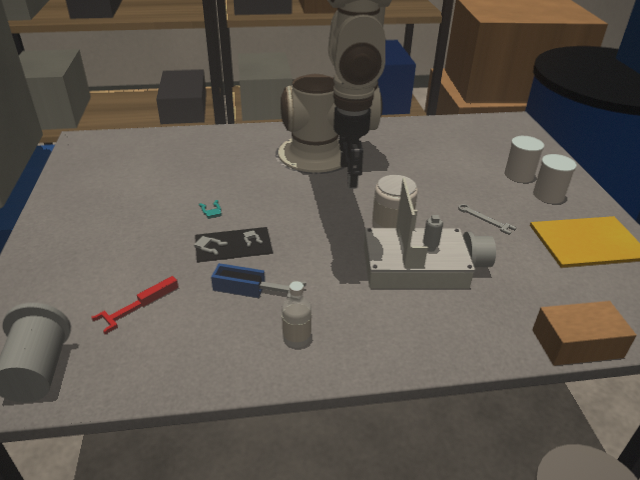

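View pics/side0.png

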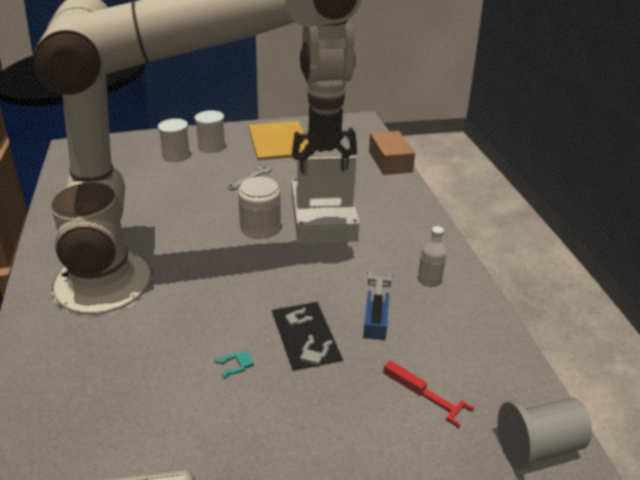

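View pics/wrist0.png

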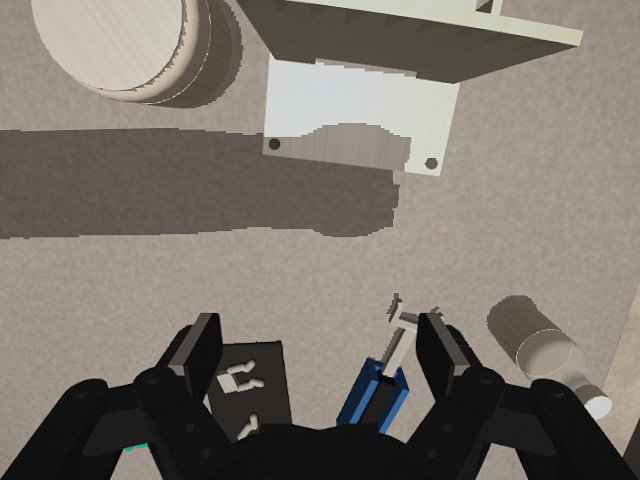

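The large clip is the left one on the mat (scene about 208,243). The blue rack holds the fork, with its neck and fork facing the valve. The valve pushes roughly along world +y. I'll write ray helpers and get rough positions.

```bash
cat > h.py <<'E'
from plant import env, cams, workorder
import cv2,numpy as np
from scipy.spatial.transform import Rotation as R
def pts(cal,uv,z):
    uv=np.array(uv,float).reshape(-1,1,2)
    n=cv2.undistortPoints(uv,np.array(cal["intrinsics"]),np.array(cal["dist_coeffs"])).reshape(-1,2)
    d=np.c_[n,np.ones(len(n))]@R.from_euler('xyz',cal["rotation"]).as_matrix().T
    e=np.array(cal["eye"]); return e+d*((z-e[2])/d[:,2])[:,None]
def proj(cal,P):
    Rm=R.from_euler('xyz',cal["rotation"]).as_matrix().T
    t=-Rm@np.array(cal["eye"])
    return cv2.projectPoints(np.array(P,float).reshape(-1,1,3),cv2.Rodrigues(Rm)[0],t,np.array(cal["intrinsics"]),np.array(cal["dist_coeffs"]))[0].reshape(-1,2)
def grab(n,name):
    c=cams.calibration(n); im=cams.grab_frame(n)[:,:,::-1].copy(); cv2.imwrite(f"pics/{name}.png",im); 
    import pickle; pickle.dump(c,open(f"pics/{name}.pkl","wb")); return c,im
def load(name):
    import pickle; return pickle.load(open(f"pics/{name}.pkl","rb")),cv2.imread(f"pics/{name}.png")
def st():
    s=env.read_state(); print(round(s['time_s'],2),np.round(s['ee_pos'],1),np.round(s['tool_rot'],4),np.round(s['wrist_force'],1),round(s['grip_width'],1)); return s
def tool(s,P):
    Rm=R.from_euler('xyz',s['tool_rot']).as_matrix(); return Rm.T@(np.array(P)-s['ee_pos'])
E
python3 - <<'E'
from h import *
c=cams.calibration("scene"); s=cams.calibration("side"); w=cams.calibration("wrist")
print("mat corners scene",pts(c,[(195,236),(266,229),(271,253),(197,260)],6).round())
print("clip tail scene, small",pts(c,[(208,243),(252,238)],11).round(), "side",pts(s,[(315,350),(300,318)],11).round())
print("rack",pts(c,[(218,266),(264,270)],42).round(), "side fork",pts(s,[(378,282)],20).round())
print("deck corners scene", pts(c,[(371,264),(468,264),(466,232),(372,230)],60).round())
print("deck corner wrist", pts(w,[(263,155),(441,176)],60).round())
print("pail",pts(c,[(396,185)],130).round(),"flask",pts(c,[(296,340)],0).round(), pts(s,[(432,275)],0).round())
st()
E
```

```text
mat corners scene [[ 415. -366.    6.]
 [ 405. -181.    6.]
 [ 507. -175.    6.]
 [ 514. -358.    6.]]
clip tail scene, small [[ 455. -332.   11.]
 [ 447. -220.   11.]] side [[ 463. -328.   11.]
 [ 452. -225.   11.]]
rack [[ 585. -303.   42.]
 [ 612. -198.   42.]] side fork [[ 655. -149.   20.]]
deck corners scene [[641.  48.  60.]
 [667. 273.  60.]
 [547. 312.  60.]
 [512.  78.  60.]]
deck corner wrist [[500.  60.  60.]
 [660.  42.  60.]]
pail [[421. 156. 130.]] flask [[ 797. -143.    0.]] [[ 804. -127.    0.]]
0.15 [549.9  -0.  252.8] [-3.1406 -0.      1.5708] [-0.4 -0.5 -0.3] 85.6
```

```bash
python3 - <<'E'
import cv2
a=cv2.imread("pics/scene0.png")[190:320,180:320]; b=cv2.imread("pics/side0.png")[260:390,200:340]; 
w=cv2.imread("pics/wrist0.png")[280:480,190:450]
cv2.imwrite("pics/z0.png",cv2.hconcat([cv2.resize(a,(400,371),interpolation=3),cv2.resize(b,(400,371),interpolation=3)]))
E
```

```text
(no output)
```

View pics/z0.png

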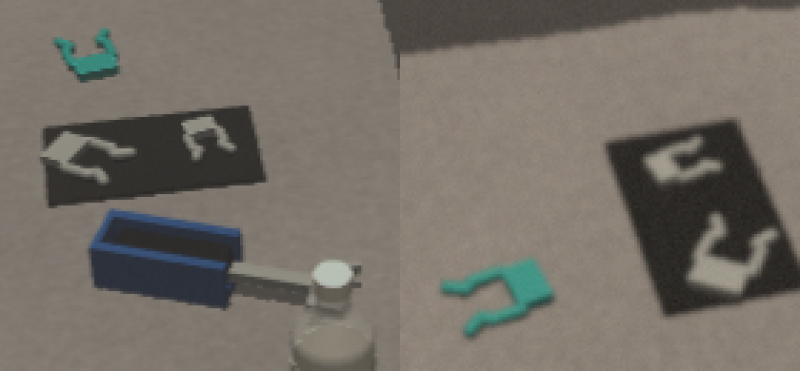

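>>> {"fn": "step_arm", "kwargs": {"targets": [{"x": -45,"y": -6},{"x": -45,"y": -6},{"x": -45,"y": -6},{"x": -45,"y": -6},{"x": -45,"y": -6},{"x": -45,"y": -6},{"x": -40,"y": -4},{"roll": -8.5},{"roll": -8.5},{"roll": -8.5},{"roll": -8.5}]}}

```text
$.targets[0]: bad value
```

>>> {"fn": "step_arm", "kwargs": {"targets": [{"roll": -8.5},{"roll": -8.5},{"roll": -8.5},{"roll": -8.5},{"roll": -8.5},{"roll": -8.5},{"roll": -8.5},{"roll": -8.5},{"roll": -8.5},{"roll": -8.5},{"roll": -8.5},{"roll": -8.5}]}}

```text
$.targets[0]: bad value
```

```bash
python3 - <<'E'
from h import *
s=st(); print(np.round(s['qpos'],2), env.tip_reach); grab("wrist","w1")
E
```

```text
0.15 [549.9  -0.  252.8] [-3.1406 -0.      1.5708] [-0.4 -0.5 -0.3] 85.6
[-0.    0.09  0.18  1.66  0.    1.57] 22.0
```

View pics/w1.png

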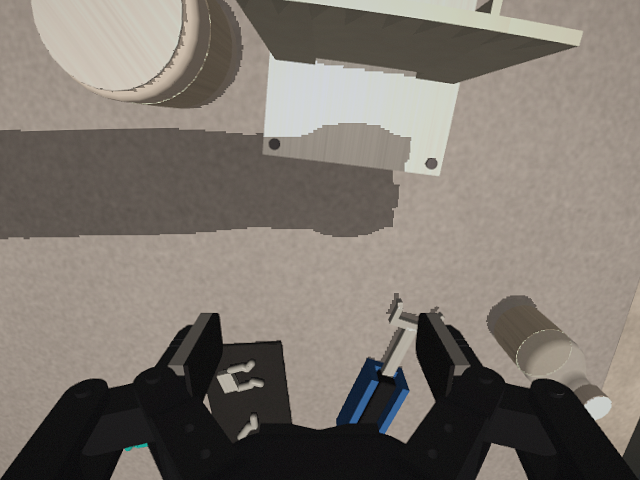

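>>> {"fn": "step_arm", "kwargs": {"targets": [{"x": -45,"y": -6,"z": 0,"roll": 0,"jaw": 0}]}}

```text
time_s: 0.3
ee_pos: [544.4, -42.3, 252.4]
tool_rot: [-3.14, -0.001, 1.576]
wrist_force: [0.6, 0.0, -0.7]
grip_width: 85.4
```

All fields are needed in every row. Continuing.

>>> {"fn": "step_arm", "kwargs": {"targets": [{"x": -45,"y": -6,"z": 0,"roll": 0,"jaw": 0},{"x": -45,"y": -6,"z": 0,"roll": 0,"jaw": 0},{"x": -45,"y": -6,"z": 0,"roll": 0,"jaw": 0},{"x": -45,"y": -6,"z": 0,"roll": 0,"jaw": 0},{"x": -45,"y": -6,"z": 0,"roll": 0,"jaw": 0},{"x": -45,"y": -4,"z": 0,"roll": 0,"jaw": 0},{"x": 0,"y": 0,"z": 0,"roll": -8.5,"jaw": 0},{"x": 0,"y": 0,"z": 0,"roll": -8.5,"jaw": 0},{"x": 0,"y": 0,"z": 0,"roll": -8.5,"jaw": 0},{"x": 0,"y": 0,"z": 0,"roll": -8.5,"jaw": 0},{"x": 0,"y": 0,"z": 0,"roll": -8.5,"jaw": 0},{"x": 0,"y": 0,"z": 0,"roll": -8.5,"jaw": 0}]}}

```text
time_s: 1.5
ee_pos: [507.4, -328.2, 247.7]
tool_rot: [-3.14, -0.007, 2.48]
wrist_force: [-0.2, 0.7, 0.2]
grip_width: 85.6
```

>>> {"fn": "step_arm", "kwargs": {"targets": [{"x": 0,"y": 0,"z": 0,"roll": -8.5,"jaw": 0},{"x": 0,"y": 0,"z": 0,"roll": -8.5,"jaw": 0},{"x": 0,"y": 0,"z": 0,"roll": -8.5,"jaw": 0},{"x": 0,"y": 0,"z": 0,"roll": -8.5,"jaw": 0},{"x": 0,"y": 0,"z": 0,"roll": -8.5,"jaw": 0},{"x": 0,"y": 0,"z": 0,"roll": -8.5,"jaw": 0},{"x": 0,"y": 0,"z": 0,"roll": -8.5,"jaw": 0},{"x": 0,"y": 0,"z": 0,"roll": -8.5,"jaw": 0},{"x": 0,"y": 0,"z": 0,"roll": -8.5,"jaw": 0},{"x": 0,"y": 0,"z": 0,"roll": -8.5,"jaw": 0},{"x": 0,"y": 0,"z": 0,"roll": 0,"jaw": 0}]}}

```text
time_s: 2.6
ee_pos: [506.8, -327.9, 244.5]
tool_rot: [3.129, -0.003, -2.3]
wrist_force: [0.3, -0.4, -0.5]
grip_width: 85.5
```

```bash
python3 - <<'E'
from h import *
s=st(); print(np.round(s['qpos'],2)); grab("wrist","w2")
E
```

```text
2.6 [ 506.8 -327.9  244.5] [ 3.1295e+00 -2.6000e-03 -2.3001e+00] [ 0.3 -0.4 -0.5] 85.5
[-0.57  0.23  0.32  1.67 -0.   -1.42]
```

View pics/w2.png

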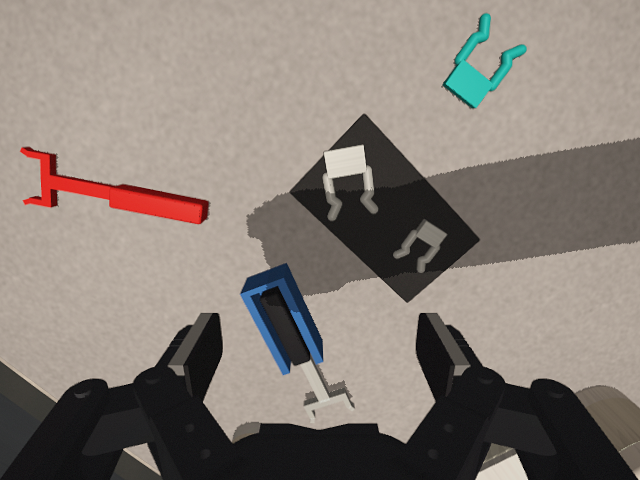

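This shows the large clip with its tail around (345,160) and its mouth pointing down. The small clip is at (430,233). The rack runs from (265,280) to (305,360), with the fork out at (330,405). Now measuring both.

```bash
python3 - <<'E'
from h import *
c,im=load("w2")
hsv=cv2.cvtColor(im,cv2.COLOR_BGR2HSV)
roi=np.zeros(im.shape[:2],np.uint8); cv2.fillConvexPoly(roi,np.array([(364,118),(474,240),(408,296),(294,191)]),255)
m=cv2.inRange(im.max(2),75,255)&roi
n,l,s,ce=cv2.connectedComponentsWithStats(m)
for i in range(1,n):
    if s[i][4]>60:
        print(s[i])
        ct=cv2.findContours((l==i).astype(np.uint8),0,1)[0][0][:,0,:]
        P=pts(c,ct,16)[:,:2].astype(np.float32)
        r=cv2.minAreaRect(P); print("rect",r, cv2.boxPoints(r).round(1).tolist())
# rack blue
b=cv2.inRange(hsv,(100,120,30),(125,255,255))
z=cv2.resize(im[130:230,300:400],(600,600),interpolation=2)
z2=cv2.resize(im[260:430,230:400],(600,600),interpolation=2)
cv2.imwrite("pics/z1.png",z);cv2.imwrite("pics/z2.png",z2)
E
```

```text
[ 322  144   56   77 2012]
rect ((461.94793701171875, -328.8866882324219), (70.95105743408203, 51.89256286621094), 58.15336990356445) [[421.20001220703125, -345.29998779296875], [465.29998779296875, -372.70001220703125], [502.70001220703125, -312.3999938964844], [458.6000061035156, -285.1000061035156]]
[ 393  220   54   53 1006]
rect ((446.8203125, -225.1787109375), (51.41864776611328, 41.01709747314453), 16.71105194091797) [[416.29998779296875, -212.89999389648438], [428.1000061035156, -252.1999969482422], [477.29998779296875, -237.39999389648438], [465.5, -198.10000610351562]]
```

View pics/z1.png

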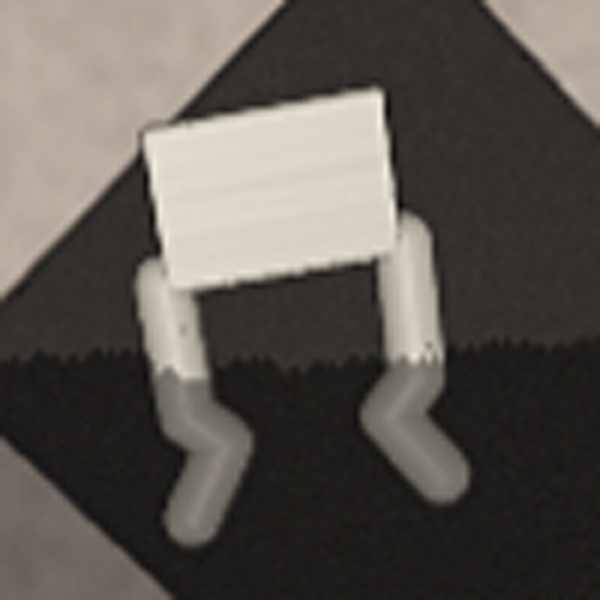

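View pics/z2.png

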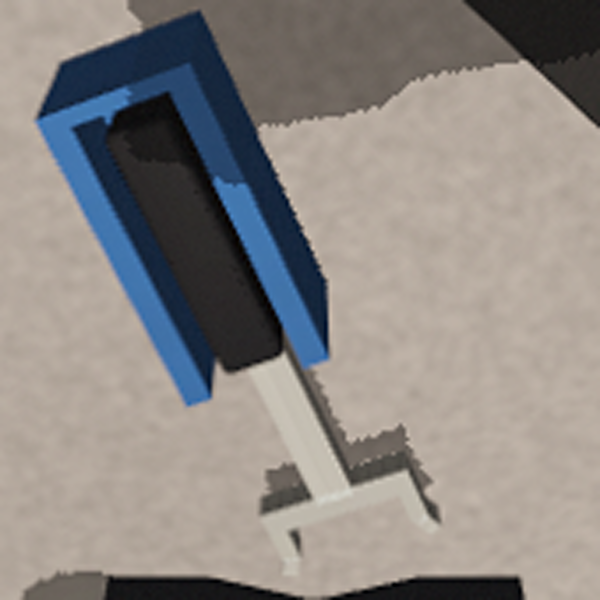

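```bash
python3 - <<'E'
from h import *
c,im=load("w2"); s=env.read_state()
t=np.array([(145,130),(382,88),(397,250),(172,292)])/6+[300,130]
P=pts(c,t,16)[:,:2]; print(P.round(1), np.linalg.norm(np.roll(P,-1,0)-P,axis=1).round(1))
back=(P[0]+P[1])/2; front=(P[2]+P[3])/2
ax=front-back; yaw=np.arctan2(ax[1],ax[0]); yw2=np.arctan2(*(P[0]-P[1])[::-1]); yw3=np.arctan2(*(P[3]-P[2])[::-1]);print("clip yaw",np.degrees([yaw,yw2-np.pi/2,yw3-np.pi/2]))
u=np.array([np.cos(yaw),np.sin(yaw)])
tail=back+7*u; print("tail pt",tail,"bore",back+42*u)
g=np.array([*tail,27]); print("tool delta",tool(s,g-[0,0,3]))
f=lambda q:np.array(q)/3.5294+[230,260]
print("neck edges",pts(c,f([(258,385),(318,500),(290,365),(350,490)]),23).round(1))
print("fork base back",pts(c,f([(262,515),(405,470)]),23).round(1), "gap corners",pts(c,f([(280,532),(402,490)]),23).round(1))
print("tips",pts(c,f([(290,570),(432,525)]),23).round(1))
print("handle front top",pts(c,f([(225,372),(283,350)]),38).round(1))
print("rack front top outer",pts(c,f([(190,405),(212,400),(305,368),(328,358),(38,120),(195,63)]),42).round(1))
E
```

```text
[[ 459.6 -368.1]
 [ 426.3 -347.4]
 [ 441.1 -325.5]
 [ 473.7 -345.2]] [39.2 26.4 38.2 26.8]
clip yaw [  57.13216024 -121.86609168 -121.19543149]
tail pt [ 446.74791089 -351.83114835] bore [ 465.74251883 -322.43378675]
tool delta [ 57.39986628  25.91185048 221.00172253]
neck edges [[ 645.7 -195.8   23. ]
 [ 663.8 -144.6   23. ]
 [ 632.  -194.6   23. ]
 [ 652.4 -140.3   23. ]]
fork base back [[ 683.2 -152.9   23. ]
 [ 632.2 -134.    23. ]] gap corners [[ 683.8 -142.8   23. ]
 [ 638.8 -127.8   23. ]]
tips [[ 693.2 -127.    23. ]
 [ 641.2 -108.2   23. ]]
handle front top [[ 641.6 -215.4   38. ]
 [ 621.9 -209.1   38. ]]
rack front top outer [[ 656.6 -215.6   42. ]
 [ 650.  -212.3   42. ]
 [ 619.2 -201.5   42. ]
 [ 611.2 -199.4   42. ]
 [ 618.7 -320.1   42. ]
 [ 571.5 -302.5   42. ]]
```

Clip yaw comes out near 58°. The tail measures 39 x 26.5 mm against the true 40 x 27, which is a good match. Moving above it with the jaws part closed.

>>> {"fn": "step_arm", "kwargs": {"targets": [{"x": 29,"y": 13,"z": 0,"roll": 0,"jaw": 0.3},{"x": 29,"y": 13,"z": 0,"roll": 0,"jaw": 0.3},{"x": 0,"y": 0,"z": 40,"roll": -5,"jaw": 0.3},{"x": 0,"y": 0,"z": 40,"roll": -5,"jaw": 0.3},{"x": 0,"y": 0,"z": 40,"roll": 0,"jaw": 0.3},{"x": 0,"y": 0,"z": 30,"roll": 0,"jaw": 0.3},{"x": 0,"y": 0,"z": 0,"roll": 0,"jaw": 0.3}]}}

```text
time_s: 3.35
ee_pos: [445.0, -353.8, 90.8]
tool_rot: [3.132, -0.001, -2.157]
wrist_force: [-0.1, 0.5, 0.4]
grip_width: 59.6
```

```bash
python3 - <<'E'
from h import *
s=st(); grab("wrist","w3"); print(tool(s,[446.7,-351.8,30]), np.degrees(s['tool_rot'][2])+180)
E
```

```text
3.35 [ 445.  -353.8   90.8] [ 3.1324e+00 -1.2000e-03 -2.1573e+00] [-0.1  0.5  0.4] 59.6
[-2.65639213 -0.84871063 60.75393571] 56.395265635561444
```

View pics/w3.png

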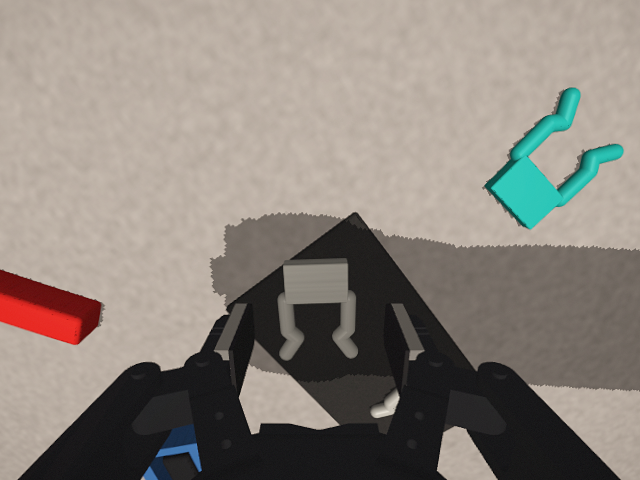

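```bash
python3 - <<'E'
from h import *
c,im=load("w3"); s=env.read_state()
cv2.imwrite("pics/z3.png",cv2.resize(im[240:370,260:380],None,fx=5,fy=4.6,interpolation=2))
E
```

```text
(no output)
```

View pics/z3.png

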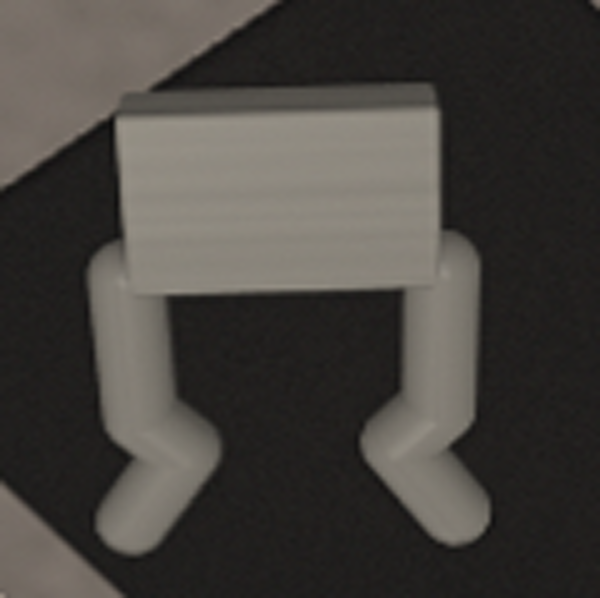

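```bash
python3 - <<'E'
from h import *
c,im=load("w3"); s=env.read_state()
t=np.array([(117,115),(440,108),(438,287),(127,293)])/[5,4.6]+[260,240]
P=pts(c,t,16)[:,:2]; print(P.round(1), np.linalg.norm(np.roll(P,-1,0)-P,axis=1).round(1))
back=(P[0]+P[1])/2; front=(P[2]+P[3])/2
ax=front-back; y1=np.degrees(np.arctan2(ax[1],ax[0])); y2=np.degrees(np.arctan2(*(P[0]-P[1])[::-1]))+90;y3=np.degrees(np.arctan2(*(P[3]-P[2])[::-1]))+90
print(y1,y2,y3)
yaw=np.radians(y1);u=np.array([np.cos(yaw),np.sin(yaw)])
tail=back+7*u; print("tail",tail,tool(s,[*tail,27]))
E
```

```text
[[ 459.6 -368.6]
 [ 426.3 -347.5]
 [ 440.6 -325. ]
 [ 474.  -346.2]] [39.5 26.7 39.6 26.6]
57.38767111621245 57.71282261739589 57.54626598557979
tail [ 446.70968641 -352.16496377] [-2.46002164e+00 -1.16161194e-02  6.61854983e+01]
```

>>> {"fn": "step_arm", "kwargs": {"targets": [{"x": -2.5,"y": 0,"z": 25,"roll": -1.2,"jaw": 0.35},{"x": 0,"y": 0,"z": 25,"roll": 0,"jaw": 0.35},{"x": 0,"y": 0,"z": 3,"roll": 0,"jaw": 0.35},{"x": 0,"y": 0,"z": 2,"roll": 0,"jaw": 0.35},{"x": 0,"y": 0,"z": 0,"roll": 0,"jaw": 0.35}]}}

```text
time_s: 3.9
ee_pos: [451.4, -355.4, 48.2]
tool_rot: [-3.136, -0.002, -2.144]
wrist_force: [-0.6, -0.2, -0.4]
grip_width: 55.5
```

>>> {"fn": "step_arm", "kwargs": {"targets": [{"x": 0,"y": 0,"z": 2,"roll": 0,"jaw": 0.35},{"x": 0,"y": 0,"z": 2,"roll": 0,"jaw": 0.35},{"x": 0,"y": 0,"z": 0,"roll": 0,"jaw": 0.35}]}}

```text
time_s: 4.2
ee_pos: [452.9, -356.6, 47.8]
tool_rot: [-3.13, -0.003, -2.145]
wrist_force: [-0.3, -0.3, 0.2]
grip_width: 55.2
```

```bash
python3 - <<'E'
from h import *
s=st(); grab("wrist","w4"); print(tool(s,[446.7,-352.2,30]), np.degrees(s['tool_rot'][2])+180)
E
```

```text
4.2 [ 452.9 -356.6   47.8] [-3.1305e+00 -3.0000e-03 -2.1453e+00] [-0.3 -0.3  0.2] 55.2
[-0.41764683  7.80192887 17.71368391] 57.085591133004286
```

View pics/w4.png

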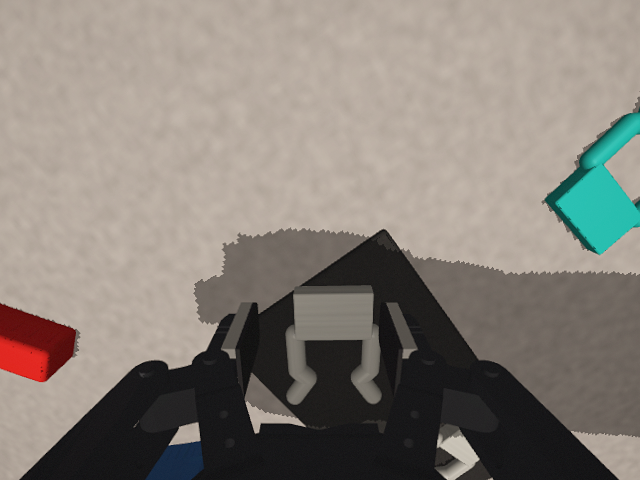

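The pose drifts between small rows, so I'll measure the per-row bias with zero rows.

>>> {"fn": "step_arm", "kwargs": {"targets": [{"x": 0,"y": 0,"z": 0,"roll": 0,"jaw": 0.35}]}}

```text
time_s: 4.35
ee_pos: [453.0, -356.7, 48.1]
tool_rot: [-3.13, -0.003, -2.145]
wrist_force: [-0.4, -0.6, -0.3]
grip_width: 55.2
```

>>> {"fn": "step_arm", "kwargs": {"targets": [{"x": 0,"y": 7.5,"z": 11,"roll": 0,"jaw": 0.35}]}}

```text
time_s: 4.45
ee_pos: [447.9, -353.5, 38.4]
tool_rot: [-3.127, -0.003, -2.145]
wrist_force: [-1.0, 0.1, -0.3]
grip_width: 55.4
```

```bash
python3 - <<'E'
from h import *
s=st(); print(tool(s,[446.7,-352.2,30]), np.degrees(s['tool_rot'][2])+180, s['qpos'].round(3))
E
```

```text
4.45 [ 447.9 -353.5   38.4] [-3.1271 -0.0032 -2.1452] [-1.   0.1 -0.3] 55.4
[-0.50825746  1.82751336  8.36470309] 57.08794822087137 [-0.667  0.146 -0.176  1.234 -0.002 -1.664]
```

>>> {"fn": "step_arm", "kwargs": {"targets": [{"x": -0.5,"y": 2,"z": 6,"roll": -0.4,"jaw": 0.35}]}}

```text
time_s: 4.55
ee_pos: [445.9, -351.7, 31.6]
tool_rot: [-3.128, -0.003, -2.138]
wrist_force: [0.1, 0.6, 0.1]
grip_width: 55.5
```

>>> {"fn": "step_arm", "kwargs": {"targets": [{"x": -0.5,"y": 0.5,"z": 3.5,"roll": 0,"jaw": 0.35}]}}

```text
time_s: 4.65
ee_pos: [445.6, -350.9, 27.8]
tool_rot: [-3.128, -0.003, -2.138]
wrist_force: [1.4, 0.8, -0.3]
grip_width: 55.6
```

```bash
python3 - <<'E'
from h import *
s=st(); grab("wrist","w5"); print(tool(s,[446.7,-352.2,30]), np.degrees(s['tool_rot'][2])+180)
E
```

```text
4.65 [ 445.6 -350.9   27.8] [-3.1285 -0.0033 -2.1378] [ 1.4  0.8 -0.3] 55.6
[ 0.53494386 -1.63631817 -2.21732585] 57.5106296975063
```

View pics/w5.png

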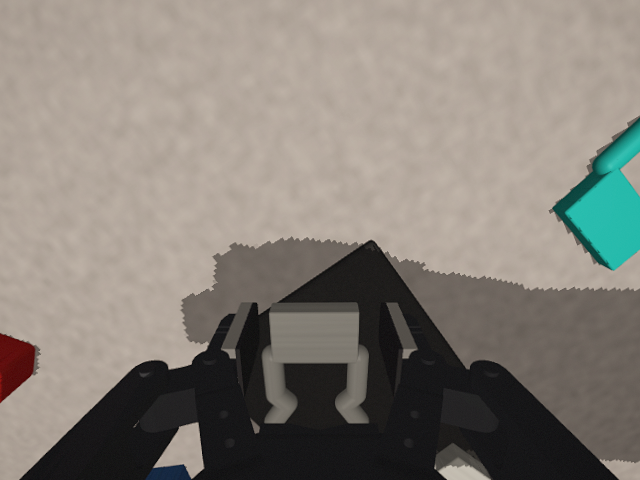

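>>> {"fn": "step_arm", "kwargs": {"targets": [{"x": 0.5,"y": -1.6,"z": -0.5,"roll": 0,"jaw": 0.45},{"x": 0,"y": 0,"z": 0,"roll": 0,"jaw": 0.5}], "grip_force": 40}}

```text
time_s: 4.9
ee_pos: [446.8, -352.1, 27.8]
tool_rot: [-3.129, -0.003, -2.138]
wrist_force: [0.4, -0.5, 0.2]
grip_width: 42.9
```

>>> {"fn": "step_arm", "kwargs": {"targets": [{"x": 0,"y": 0,"z": 0,"roll": 0,"jaw": 0.75},{"x": 0,"y": 0,"z": 0,"roll": 0,"jaw": 0.75},{"x": 0,"y": 0,"z": 0,"roll": 0,"jaw": 0.75}]}}

```text
time_s: 5.2
ee_pos: [447.3, -352.5, 28.5]
tool_rot: [-3.128, -0.003, -2.138]
wrist_force: [-0.4, -0.4, -1.4]
grip_width: 38.3
```

```bash
python3 - <<'E'
from h import *
s=st(); grab("wrist","w6"); print(tool(s,[446.7,-352.2,30]), np.degrees(s['tool_rot'][2])+180)
E
```

```text
5.2 [ 447.3 -352.5   28.5] [-3.1285 -0.0033 -2.138 ] [-0.4 -0.4 -1.4] 38.3
[ 0.07329436  0.68262607 -1.48577058] 57.500796033025054
```

View pics/w6.png

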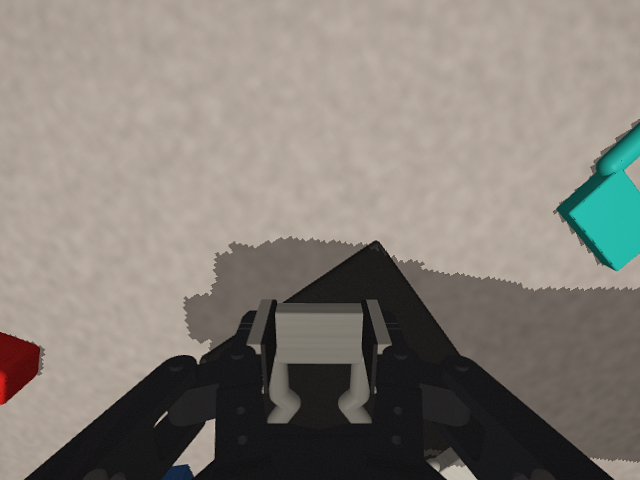

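>>> {"fn": "step_arm", "kwargs": {"targets": [{"x": 0,"y": 0,"z": -10,"roll": 0,"jaw": 0.75},{"x": 0,"y": 0,"z": -40,"roll": 0,"jaw": 0.75},{"x": 0,"y": 0,"z": -40,"roll": 0,"jaw": 0.75},{"x": 0,"y": 0,"z": -40,"roll": 0,"jaw": 0.75},{"x": 0,"y": 0,"z": -20,"roll": 0,"jaw": 0.75}]}}

```text
time_s: 5.75
ee_pos: [443.8, -349.4, 181.9]
tool_rot: [-3.136, -0.003, -2.138]
wrist_force: [1.0, 0.2, -0.9]
grip_width: 38.5
```

```bash
python3 - <<'E'
from h import *
s=st(); grab("wrist","w7"); 
print(tool(s,[565,0,180]), np.degrees(s['tool_rot'][2])+180)
E
```

```text
5.75 [ 443.8 -349.4  181.9] [-3.136e+00 -2.600e-03 -2.138e+00] [ 1.   0.2 -0.9] 38.5
[-359.79488232   85.4663997     0.50319061] 57.50062916233378
```

View pics/w7.png

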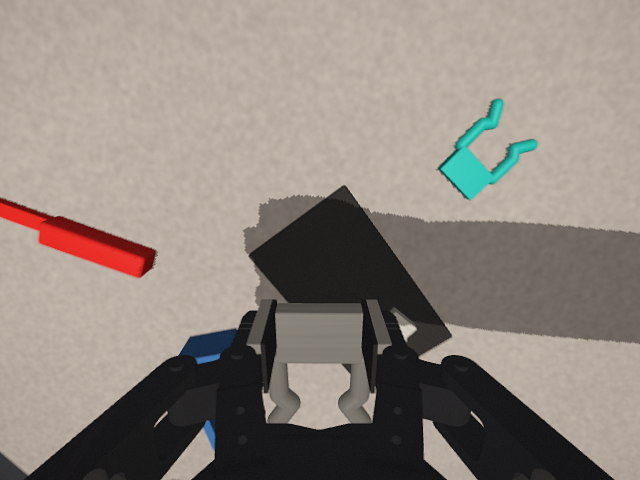

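Clip is held. Now measuring the valve from the earlier high wrist view (w1).

```bash
python3 - <<'E'
from h import *
c,im=load("w1")
cv2.imwrite("pics/z4.png",cv2.resize(im[0:190,230:600],(800,411),interpolation=2))
E
```

```text
(no output)
```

View pics/z4.png

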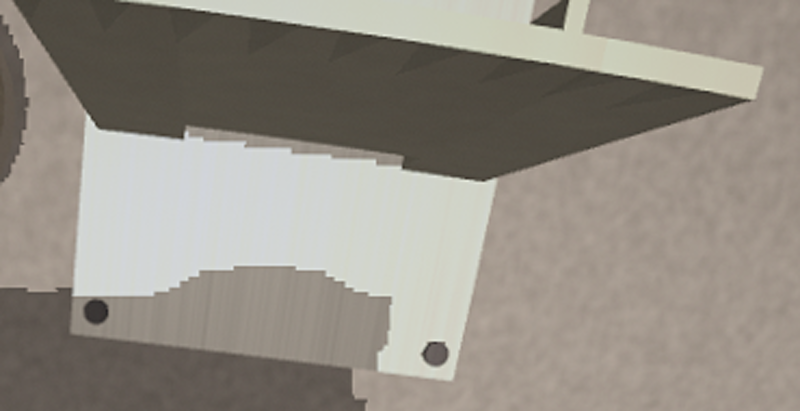

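```bash
python3 - <<'E'
from h import *
c,im=load("w1"); s=env.read_state()
f=lambda q:np.array(q)/2.1622+[230,0]
P=pts(c,f([(70,333),(453,381),(98,127),(484,181),(186,138),(403,169)]),60)[:,:2]
print(P.round(1))
V=np.array([(-150,80),(-150,-80),(-73,75),(-73,-75),(-73,42),(-73,-42)],float)
# rigid fit
a,b=V-V.mean(0),P-P.mean(0)
th=np.arctan2((a[:,0]*b[:,1]-a[:,1]*b[:,0]).sum(),(a*b).sum()); Rm=np.array([[np.cos(th),-np.sin(th)],[np.sin(th),np.cos(th)]])
t=P.mean(0)-Rm@V.mean(0); print(np.degrees(th),t,(P-(V@Rm.T+t)).round(1))
# side/scene check
for n,nm in(("scene","scene0"),("side","side0")):
    cc=cams.calibration(n); im=cv2.imread(f"pics/{nm}.png")
    for v,z in [((-150,80),60),((-150,-80),60),((90,-80),60),((90,80),60),((0,0),152),((-70,75),210),((-70,-75),210)]:
        q=Rm@np.array(v)+t; p=proj(cc,[*q,z])[0]; cv2.drawMarker(im,(int(round(p[0])),int(round(p[1]))),(0,0,255),0,6,1)
    x0,y0=(350,170) if n=="scene" else (270,130)
    cv2.imwrite(f"pics/chk_{n}.png",cv2.resize(im[y0:y0+130,x0:x0+160],None,fx=4,fy=4,interpolation=2))
E
```

```text
[[499.4  60.7]
 [658.5  41.6]
 [513.6 137.2]
 [662.6 119.1]
 [546.9 133.3]
 [630.6 122.9]]
83.08497332289552 [597.15644295 200.40323993] [[-0.3 -0.4]
 [ 0.  -0.2]
 [-0.3  0.2]
 [-0.2  0.2]
 [ 0.3  0.3]
 [ 0.5  0. ]]
```

View pics/chk_scene.png

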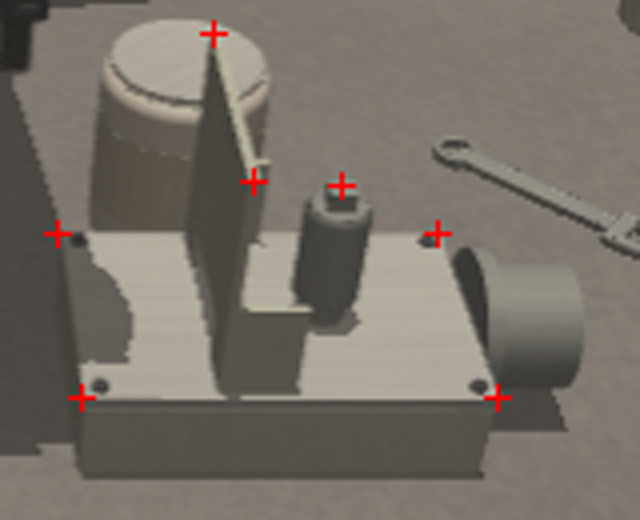

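View pics/chk_side.png

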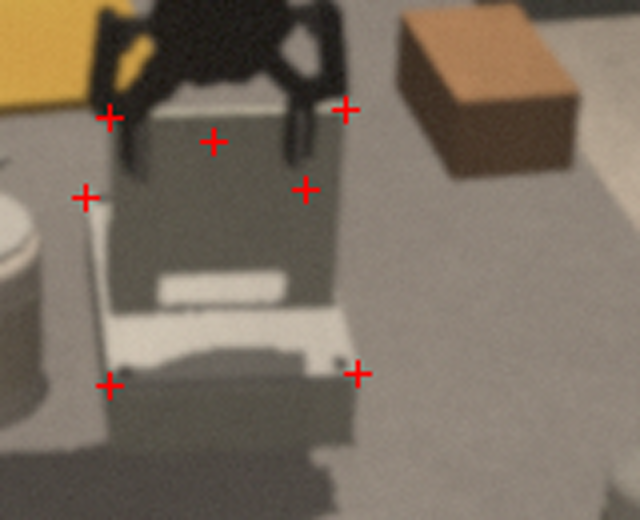

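The valve fit is excellent, with residuals of 0.5 mm or less: origin (597.2, 200.4), yaw 83.1°. Moving the clip toward it.

>>> {"fn": "step_arm", "kwargs": {"targets": [{"x": -45,"y": 11,"z": 0,"roll": 0,"jaw": 0.75},{"x": -45,"y": 11,"z": 0,"roll": 0,"jaw": 0.75},{"x": -45,"y": 11,"z": 0,"roll": 0,"jaw": 0.75},{"x": -45,"y": 11,"z": 0,"roll": 0,"jaw": 0.75},{"x": -45,"y": 11,"z": 0,"roll": 0,"jaw": 0.75},{"x": -45,"y": 11,"z": 0,"roll": 0,"jaw": 0.75},{"x": -45,"y": 10,"z": 0,"roll": 0,"jaw": 0.75},{"x": -30,"y": 8,"z": 0,"roll": 0,"jaw": 0.75},{"x": 0,"y": 0,"z": 0,"roll": -8.5,"jaw": 0.75},{"x": 0,"y": 0,"z": 0,"roll": -8.5,"jaw": 0.75},{"x": 0,"y": 0,"z": 0,"roll": -8.5,"jaw": 0.75},{"x": 0,"y": 0,"z": 0,"roll": 0,"jaw": 0.75}]}}

```text
time_s: 7.0
ee_pos: [562.9, -0.3, 187.5]
tool_rot: [-3.129, -0.009, -1.689]
wrist_force: [0.2, 0.3, -1.2]
grip_width: 38.5
```

```bash
cat >> h.py <<'E'
VO=np.array([597.2,200.4]); VY=np.radians(83.1)
def vp(x,y=0):
    return VO+np.array([np.cos(VY)*x-np.sin(VY)*y,np.sin(VY)*x+np.cos(VY)*y])
E
python3 - <<'E'
from h import *
s=st(); 
print(vp(-130),tool(s,[*vp(-130),84]), np.degrees(s['tool_rot'][2])+180)
E
```

```text
7.0 [ 5.629e+02 -3.000e-01  1.875e+02] [-3.1285 -0.0087 -1.6887] [ 0.2  0.3 -1.2] 38.5
[581.58221095  71.34154555] [-74.27191992  -8.7782393  102.9422449 ] 83.24232620597506
```

>>> {"fn": "step_arm", "kwargs": {"targets": [{"x": -37,"y": -4.5,"z": 0,"roll": 0,"jaw": 0.75},{"x": -37,"y": -4.5,"z": 20,"roll": 0,"jaw": 0.75},{"x": 0,"y": 0,"z": 40,"roll": 0,"jaw": 0.75},{"x": 0,"y": 0,"z": 20,"roll": 0,"jaw": 0.75}]}}

```text
time_s: 7.4
ee_pos: [584.1, 68.4, 109.6]
tool_rot: [-3.12, -0.015, -1.713]
wrist_force: [-0.6, -1.0, -0.4]
grip_width: 38.4
```

```bash
python3 - <<'E'
from h import *
s=st(); grab("wrist","w8")
print(vp(-130),tool(s,[*vp(-130),83]), np.degrees(s['tool_rot'][2])+180)
E
```

```text
7.4 [584.1  68.4 109.6] [-3.1196 -0.0154 -1.7134] [-0.6 -1.  -0.4] 38.4
[581.58221095  71.34154555] [-2.96409229  3.49600356 26.47047408] 81.82750247362334
```

View pics/w8.png

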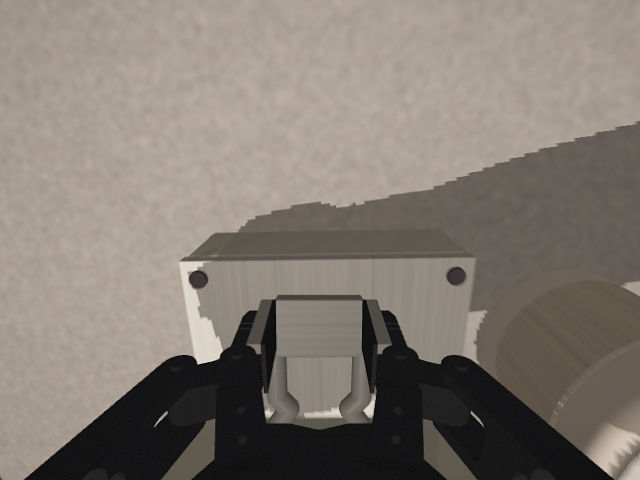

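>>> {"fn": "step_arm", "kwargs": {"targets": [{"x": -3,"y": 3.5,"z": 17,"roll": -1.3,"jaw": 0.75}]}}

```text
time_s: 7.55
ee_pos: [581.5, 70.8, 91.7]
tool_rot: [-3.12, -0.017, -1.695]
wrist_force: [0.5, 0.6, -0.6]
grip_width: 38.6
```

```bash
python3 - <<'E'
from h import *
s=st(); 
print(tool(s,[*vp(-130),82.5]), np.degrees(s['tool_rot'][2])+180)
E
```

```text
7.55 [581.5  70.8  91.7] [-3.12   -0.0166 -1.6955] [ 0.5  0.6 -0.6] 38.6
[-0.69724329  0.15347961  9.15680196] 82.85736574884582
```

>>> {"fn": "step_arm", "kwargs": {"targets": [{"x": -0.7,"y": 0,"z": 6.5,"roll": -0.3,"jaw": 0.75}]}}

```text
time_s: 7.65
ee_pos: [580.5, 71.5, 85.2]
tool_rot: [-3.122, -0.016, -1.693]
wrist_force: [-15.5, -0.2, 28.1]
grip_width: 38.7
```

>>> {"fn": "step_arm", "kwargs": {"targets": [{"x": 0,"y": 0,"z": 2,"roll": 0,"jaw": 0.75}]}}

```text
time_s: 7.75
ee_pos: [580.6, 71.4, 85.5]
tool_rot: [-3.121, -0.016, -1.696]
wrist_force: [-3.4, -0.8, 17.0]
grip_width: 38.8
```

```bash
python3 - <<'E'
from h import *
s=st(); 
print(tool(s,[*vp(-130),82.5]), np.degrees(s['tool_rot'][2])+180)
E
```

```text
7.75 [580.6  71.4  85.5] [-3.121  -0.0159 -1.6961] [-3.4 -0.8 17. ] 38.8
[-0.10424122 -0.92161495  2.9922263 ] 82.82297258291594
```

Contact with the deck (17 N). Releasing.

>>> {"fn": "step_arm", "kwargs": {"targets": [{"x": 0,"y": 0,"z": -1,"roll": 0,"jaw": 0.35},{"x": 0,"y": 0,"z": 0,"roll": 0,"jaw": 0.35},{"x": 0,"y": 0,"z": -20,"roll": 0,"jaw": 0.3},{"x": 5,"y": 0,"z": -45,"roll": 0,"jaw": 0.3},{"x": 5,"y": 0,"z": -45,"roll": 0,"jaw": 0.3},{"x": 30,"y": 0,"z": -40,"roll": 0,"jaw": 0},{"x": 45,"y": 0,"z": 0,"roll": 0,"jaw": 0},{"x": 0,"y": 0,"z": 0,"roll": 0,"jaw": 0}]}}

```text
time_s: 8.55
ee_pos: [566.1, -11.7, 247.9]
tool_rot: [-3.117, -0.014, -1.71]
wrist_force: [0.7, -0.6, 0.1]
grip_width: 85.0
```

```bash
python3 - <<'E'
from h import *
s=st(); c,im=grab("wrist","w9")
E
```

```text
8.55 [566.1 -11.7 247.9] [-3.1166 -0.014  -1.7096] [ 0.7 -0.6  0.1] 85.0
```

View pics/w9.png

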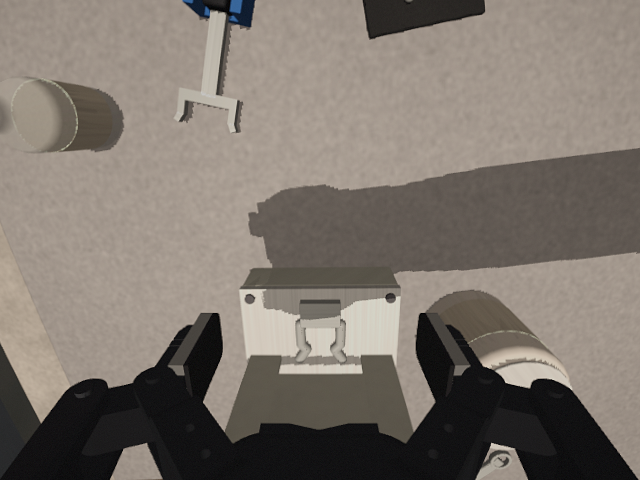

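```bash
python3 - <<'E'
from h import *
c,im=load("w9")
cv2.imwrite("pics/z5.png",cv2.hconcat([cv2.resize(im[280:380,270:370],(400,400),interpolation=2),cv2.resize(im[0:140,150:290],(400,400),interpolation=2)]))
E
```

```text
(no output)
```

View pics/z5.png

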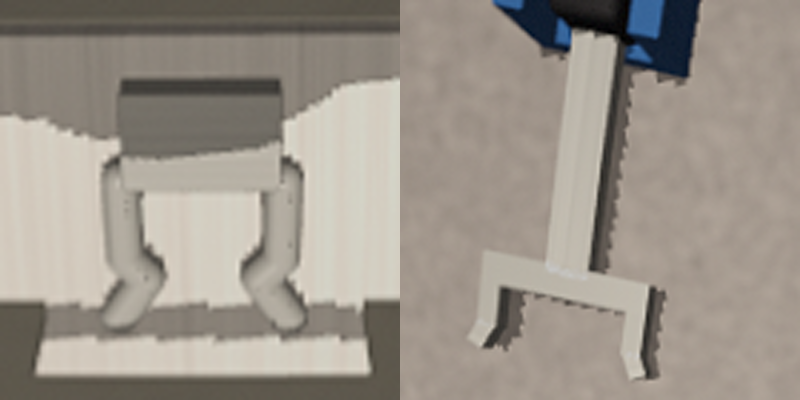

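```bash
python3 - <<'E'
from h import *
c,im=load("w9")
f=lambda q:np.array(q)/4+[270,280]
P=pts(c,f([(120,95),(282,95),(282,190),(122,190)]),70)[:,:2]
iv=lambda p:(np.array([[np.cos(VY),np.sin(VY)],[-np.sin(VY),np.cos(VY)]])@(p-VO).T).T
print("clip tail in valve frame",iv(P).round(1))
g=lambda q:(np.array(q)-[400,0])*0.35+[150,0]
F=pts(c,g([(500,285),(633,307),(484,250),(652,285),(547,266),(590,272),(570,35),(617,40),(470,335),(645,375)]),23)[:,:2]
for n,p in zip("gapL gapR bkL bkR nkfL nkfR nkbL nkbR tipL tipR".split(),F): print(n,p.round(1))
gap=(F[0]+F[1])/2; tips=(F[8]+F[9])/2; nkf=(F[4]+F[5])/2; nkb=(F[6]+F[7])/2
d=F[1]-F[0]; print("gap w",np.linalg.norm(d),"back w",np.linalg.norm(F[3]-F[2]),"neck w",np.linalg.norm(F[5]-F[4]),np.linalg.norm(F[7]-F[6]),"nk len",np.linalg.norm(nkf-nkb))
for a in (F[1]-F[0],F[3]-F[2]): print("yaw from width",np.degrees(np.arctan2(a[1],a[0]))-90+0)
a=nkf-nkb; yaw=np.arctan2(a[1],a[0]); print("yaw neck",np.degrees(yaw)); a=gap-nkb; yaw=np.arctan2(a[1],a[0]); print("yaw neck",np.degrees(yaw))
u=np.array([np.cos(yaw),np.sin(yaw)]); print("gap",gap,"neck45",gap-45*u)
s=st(); print(tool(s,[*(gap-45*u),150]))
E
```

```text
clip tail in valve frame [[-138.1  -17.9]
 [-137.9   21.4]
 [-111.5   21.5]
 [-111.6  -18.3]]
gapL [ 681.7 -141.2]
gapR [ 638.7 -127.7]
bkL [ 684.4 -152.7]
bkR [ 631.  -133.5]
nkfL [ 664.6 -144.6]
nkfR [ 650.7 -140.6]
nkbL [ 642.1 -209.8]
nkbR [ 627.7 -206. ]
tipL [ 695.8 -127.4]
tipR [ 639.2 -105.8]
gap w 45.01122873421062 back w 56.67378737749185 neck w 14.423696391995072 14.875990258987263 nk len 69.18444434887941
yaw from width 72.52474552409458
yaw from width 70.24579877950461
yaw neck 70.85395822985497
yaw neck 71.01653898878905
gap [ 660.19861678 -134.47213865] neck45 [ 645.56033243 -177.02470181]
8.6 [566.5 -10.  248.4] [-3.1154 -0.0129 -1.7091] [-1.1  0.5  1.3] 85.5
[153.27997431 -98.63308466 102.96821728]
```

The clip lies at valve x -96, y +1.7, with yaw near 0. The fork's gap is at (660,-134), with yaw 71°. Going to the neck.

>>> {"fn": "step_arm", "kwargs": {"targets": [{"x": 38,"y": -24,"z": 0,"roll": 0,"jaw": 0.3},{"x": 38,"y": -24,"z": 0,"roll": 0,"jaw": 0.4},{"x": 38,"y": -24,"z": 0,"roll": 0,"jaw": 0.45},{"x": 38,"y": -24,"z": 0,"roll": 0,"jaw": 0.45},{"x": 0,"y": 0,"z": 40,"roll": 5.5,"jaw": 0.45},{"x": 0,"y": 0,"z": 40,"roll": 5.5,"jaw": 0.45},{"x": 0,"y": 0,"z": 20,"roll": 0,"jaw": 0.45}]}}

```text
time_s: 9.3
ee_pos: [651.8, -177.9, 154.8]
tool_rot: [-3.102, -0.003, -1.913]
wrist_force: [-0.2, -0.3, -0.3]
grip_width: 47.0
```

```bash
python3 - <<'E'
from h import *
s=st(); grab("wrist","w10"); print(tool(s,[645.6,-177,24]),np.degrees(s['tool_rot'][2])+180)
E
```

```text
9.3 [ 651.8 -177.9  154.8] [-3.1023e+00 -2.6000e-03 -1.9126e+00] [-0.2 -0.3 -0.3] 47.0
[  0.85991584  11.28922666 130.42162077] 70.41594166473466
```

View pics/w10.png

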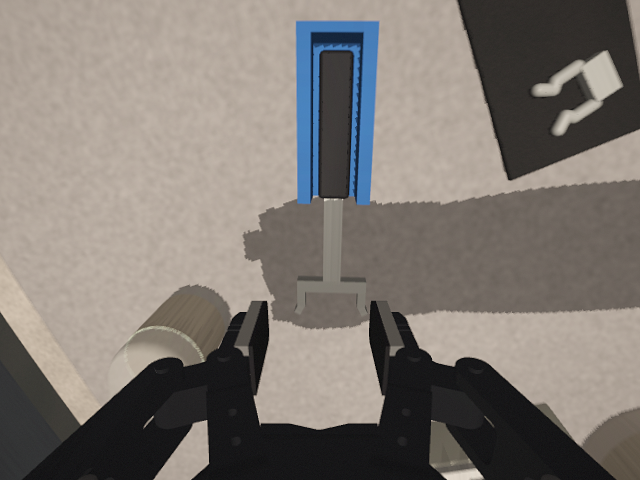

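```bash
python3 - <<'E'
from h import *
c,im=load("w10"); s=env.read_state()
for row in (215,235,255,270):
    r=im[row,300:365].astype(int).sum(1); g=np.abs(np.diff(r)); print(row,[(300+i,int(g[i])) for i in np.argsort(-g)[:5]])
print(pts(c,[(332.5,210),(332.5,270)],23), pts(c,[(304,292),(361,292)],23).mean(0), pts(c,[(323.5,240),(341.5,240)],23))
E
```

```text
215 [(np.int64(323), 80), (np.int64(341), 48), (np.int64(342), 32), (np.int64(322), 26), (np.int64(338), 12)]
235 [(np.int64(341), 54), (np.int64(322), 47), (np.int64(323), 46), (np.int64(340), 19), (np.int64(342), 13)]
255 [(np.int64(322), 66), (np.int64(340), 65), (np.int64(323), 21), (np.int64(330), 13), (np.int64(337), 11)]
270 [(np.int64(322), 75), (np.int64(340), 45), (np.int64(339), 23), (np.int64(338), 13), (np.int64(329), 10)]
[[ 637.98770408 -199.83754122   23.        ]
 [ 653.62425658 -153.84443602   23.        ]] [ 659.92108271 -135.52776202   23.        ] [[ 652.13209402 -179.74497724   23.        ]
 [ 639.03927047 -175.29718706   23.        ]]
```

>>> {"fn": "step_arm", "kwargs": {"targets": [{"x": 1,"y": 11.5,"z": 45,"roll": -0.8,"jaw": 0.45}]}}

```text
time_s: 9.45
ee_pos: [645.0, -175.4, 114.2]
tool_rot: [-3.098, -0.003, -1.896]
wrist_force: [0.8, -1.0, 0.8]
grip_width: 47.0
```

```bash
python3 - <<'E'
from h import *
st(); cams.grab_frame("wrist")
s=st(); print(tool(s,[645.5,-177.3,25]),np.degrees(s['tool_rot'][2])+180)
E
```

```text
9.45 [ 645.  -175.4  114.2] [-3.0981e+00 -2.5000e-03 -1.8959e+00] [ 0.8 -1.   0.8] 47.0
9.5 [ 637.5 -173.3  100. ] [-3.1182 -0.0038 -1.8947] [-2.4  0.9 -9.5] 47.0
[ 0.93396049 -7.06306128 75.17180305] 71.44386416927516
```

>>> {"fn": "step_arm", "kwargs": {"targets": [{"x": 1,"y": -7,"z": 35,"roll": 0,"jaw": 0.45}]}}

```text
time_s: 9.6
ee_pos: [645.1, -176.1, 67.8]
tool_rot: [-3.115, -0.003, -1.894]
wrist_force: [1.3, 0.1, 1.4]
grip_width: 47.0
```

```bash
cat > set.py <<'E'
import sys
from h import *
def go(P,yaw,n=2):
    for _ in range(n): cams.grab_frame("wrist")
    s=st(); print("move",tool(s,P).round(1),"roll",round(-((yaw-np.degrees(s['tool_rot'][2])-180+180)%360-180),2))
a=list(map(float,sys.argv[1:])); go(a[:3],a[3],int(a[4]) if len(a)>4 else 2)
E
python3 set.py 645.5 -177.3 25 71.2
```

```text
9.7 [ 642.2 -175.5   60.3] [-3.127  -0.0041 -1.8944] [-0.6 -0.3 -0.5] 46.7
move [ 0.5 -3.1 35.3] roll 0.26
```

>>> {"fn": "step_arm", "kwargs": {"targets": [{"x": 0.5,"y": -3,"z": 25,"roll": 0.2,"jaw": 0.45}]}}

```text
time_s: 9.8
ee_pos: [647.7, -177.3, 40.5]
tool_rot: [-3.121, -0.003, -1.898]
wrist_force: [1.3, 0.2, 1.2]
grip_width: 46.9
```

```bash
python3 set.py 645.5 -177.3 25 71.2
```

```text
9.9 [ 644.6 -176.5   34.4] [-3.1304 -0.0041 -1.8978] [ 0.1  0.3 -1. ] 46.9
move [ 0.4 -1.   9.4] roll 0.07
```

>>> {"fn": "step_arm", "kwargs": {"targets": [{"x": 0.4,"y": -1,"z": 9,"roll": 0,"jaw": 0.45}]}}

```text
time_s: 10.0
ee_pos: [647.0, -177.4, 28.7]
tool_rot: [-3.127, -0.004, -1.898]
wrist_force: [1.4, 0.1, 0.3]
grip_width: 47.2
```

```bash
python3 set.py 645.5 -177.3 25 71.2; python3 -c "
from h import *
grab('wrist','w11')"
```

```text
10.1 [ 646.  -177.2   26.3] [-3.1299 -0.004  -1.8977] [ 0.1 -0.1 -0.2] 47.0
move [0.2 0.4 1.3] roll 0.07
```

View pics/w11.png

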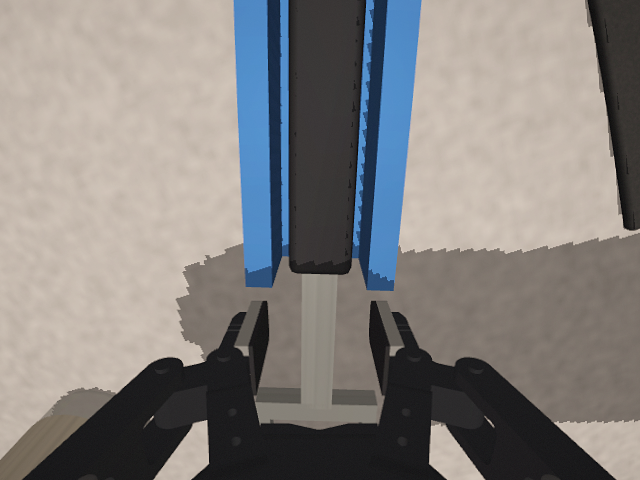

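Jaws are centred on the neck. Closing.

>>> {"fn": "step_arm", "kwargs": {"targets": [{"x": 0,"y": 0,"z": 0,"roll": 0,"jaw": 0.95},{"x": 0,"y": 0,"z": 0,"roll": 0,"jaw": 0.95},{"x": 0,"y": 0,"z": 0,"roll": 0,"jaw": 0.95},{"x": 0,"y": 0,"z": 0,"roll": 0,"jaw": 0.95},{"x": 0,"y": 0,"z": 0,"roll": 0,"jaw": 0.95}], "grip_force": 90}}

```text
time_s: 10.65
ee_pos: [647.2, -177.6, 30.4]
tool_rot: [-3.125, -0.004, -1.898]
wrist_force: [-0.0, -0.1, -1.0]
grip_width: 11.6
```

>>> {"fn": "step_arm", "kwargs": {"targets": [{"x": 0,"y": 0,"z": -20,"roll": 0,"jaw": 0.95}]}}

```text
time_s: 10.75
ee_pos: [645.2, -176.9, 47.4]
tool_rot: [-3.131, -0.004, -1.898]
wrist_force: [-0.3, -0.3, -2.1]
grip_width: 11.4
```

```bash
python3 set.py 645.5 -177.3 130 71.2
```

```text
10.85 [ 648.  -177.7   52.7] [-3.1222 -0.0033 -1.8979] [ 0.8 -1.1 -0.5] 11.1
move [  0.7   1.  -77.4] roll 0.06
```

>>> {"fn": "step_arm", "kwargs": {"targets": [{"x": 0,"y": 0,"z": -40,"roll": 0,"jaw": 0.95},{"x": 0,"y": 0,"z": -35,"roll": 0,"jaw": 0.95}]}}

```text
time_s: 11.05
ee_pos: [644.3, -176.3, 122.6]
tool_rot: [-3.131, -0.004, -1.898]
wrist_force: [0.3, -0.1, -1.4]
grip_width: 11.3
```

```bash
python3 set.py 645.5 -177.3 130 71.2;  python3 -c "
from h import *
grab('wrist','w12');grab('side','s12')
im=cv2.imread('pics/s12.png'); cv2.imwrite('pics/s12z.png',cv2.resize(im[180:360,260:460],(800,720))[:600])"
```

```text
11.15 [ 646.1 -176.8  126.4] [-3.1247 -0.0034 -1.898 ] [-0.2 -1.2 -1.8] 11.6
move [ 0.6  0.4 -3.6] roll 0.05
```

View pics/w12.png

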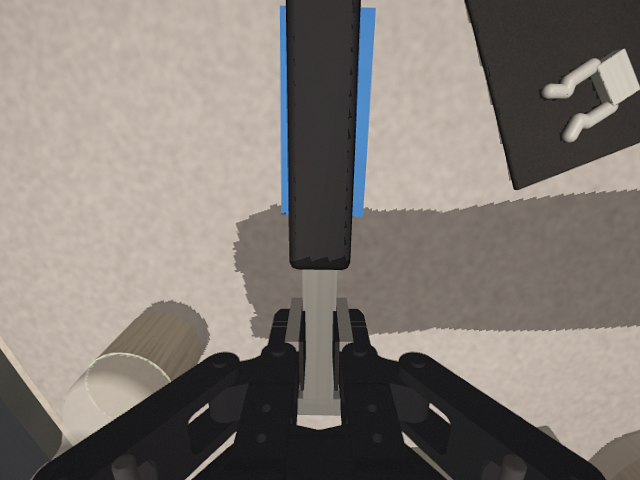

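View pics/s12z.png

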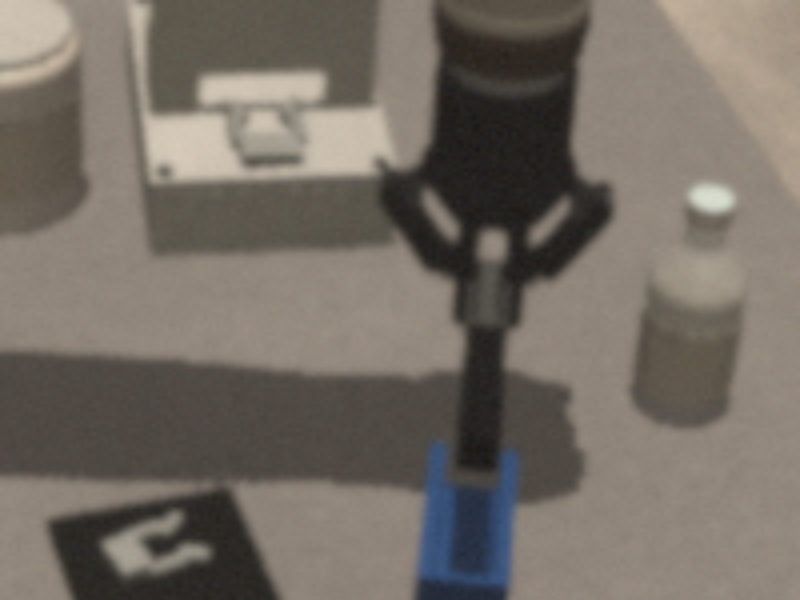

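>>> {"fn": "step_arm", "kwargs": {"targets": [{"x": 0,"y": 0,"z": 0,"roll": -6,"jaw": 0.95},{"x": 0,"y": 0,"z": 0,"roll": -6,"jaw": 0.95}]}}

```text
time_s: 11.45
ee_pos: [643.6, -176.1, 117.4]
tool_rot: [-3.136, -0.005, -1.684]
wrist_force: [-0.4, -0.2, -1.3]
grip_width: 11.6
```

```bash
python3 -c "
from h import *
print(vp(-235))"; python3 set.py 569 -33 126 83.1
```

```text
[568.96784287 -32.89797535]
11.55 [ 643.4 -176.1  117. ] [-3.1368 -0.0051 -1.6862] [-0.3 -0.1 -1.5] 11.8
move [-133.5   90.3  -10.1] roll 0.29
```

>>> {"fn": "step_arm", "kwargs": {"targets": [{"x": -40,"y": 27,"z": 0,"roll": 0,"jaw": 0.95},{"x": -40,"y": 27,"z": 0,"roll": 0,"jaw": 0.95},{"x": -35,"y": 25,"z": 0,"roll": 0,"jaw": 0.95}]}}

```text
time_s: 11.85
ee_pos: [576.9, -53.4, 109.2]
tool_rot: [3.14, -0.006, -1.703]
wrist_force: [0.3, 0.8, -1.2]
grip_width: 11.7
```

```bash
python3 set.py 569 -33 20 83.1
```

```text
11.95 [575.6 -51.  109.5] [ 3.1387 -0.0047 -1.6989] [ 0.6  0.6 -1.6] 11.3
move [-17.4   8.6  89.5] roll -0.44
```

>>> {"fn": "step_arm", "kwargs": {"targets": [{"x": -17,"y": 8.5,"z": 35,"roll": -0.4,"jaw": 0.95}]}}

```text
time_s: 12.05
ee_pos: [571.8, -33.5, 77.8]
tool_rot: [-3.136, -0.005, -1.695]
wrist_force: [1.6, 0.1, -1.6]
grip_width: 11.5
```

```bash
python3 set.py 569 -33 24 83.1
```

```text
12.15 [565.7 -31.5  69. ] [ 3.1304 -0.0047 -1.6929] [-1.4 -0.3 -2.5] 11.5
move [ 0.9 -4.  45. ] roll -0.1
```

>>> {"fn": "step_arm", "kwargs": {"targets": [{"x": 1,"y": -4,"z": 32,"roll": 0,"jaw": 0.95}]}}

```text
time_s: 12.25
ee_pos: [571.3, -33.1, 39.8]
tool_rot: [3.136, -0.005, -1.695]
wrist_force: [1.9, -0.2, -1.2]
grip_width: 11.4
```

```bash
python3 set.py 569 -33 24 83.1
```

```text
12.35 [566.8 -33.3  32.6] [ 3.1233 -0.0054 -1.6949] [-1.5  0.4 -2.5] 11.7
move [-0.6 -2.3  8.6] roll -0.21
```

>>> {"fn": "step_arm", "kwargs": {"targets": [{"x": 0,"y": 0,"z": 7,"roll": 0,"jaw": 0.95}]}}

```text
time_s: 12.45
ee_pos: [567.3, -33.8, 26.6]
tool_rot: [3.124, -0.005, -1.697]
wrist_force: [0.7, -0.3, -0.9]
grip_width: 11.7
```

```bash
python3 set.py 569 -33 24 83.1
```

```text
12.55 [566.3 -33.7  25.2] [ 3.122  -0.0056 -1.6963] [-0.8  0.3 -2.2] 11.5
move [-1.1 -2.6  1.2] roll -0.29
```

>>> {"fn": "step_arm", "kwargs": {"targets": [{"x": 0,"y": 0,"z": 3,"roll": 0,"jaw": 0.95}]}}

```text
time_s: 12.65
ee_pos: [567.1, -34.1, 23.4]
tool_rot: [3.124, -0.005, -1.697]
wrist_force: [0.6, -0.0, -0.8]
grip_width: 11.5
```

```bash
python3 set.py 569 -33 24 83.1
```

```text
12.75 [566.9 -34.   23. ] [ 3.1235 -0.0055 -1.6968] [-0.2 -0.2 -1.2] 11.7
move [-1.2 -1.9 -1.1] roll -0.32
```

>>> {"fn": "step_arm", "kwargs": {"targets": [{"x": 0,"y": 0,"z": -0.5,"roll": 0,"jaw": 0.6},{"x": 0,"y": 0,"z": -0.5,"roll": 0,"jaw": 0.4},{"x": 0,"y": 0,"z": -20,"roll": 0,"jaw": 0.3},{"x": 0,"y": 0,"z": -45,"roll": 0,"jaw": 0.3},{"x": 25,"y": 0,"z": -40,"roll": 0,"jaw": 0.3},{"x": 45,"y": 0,"z": -20,"roll": 0,"jaw": 0.35}]}}

```text
time_s: 13.35
ee_pos: [559.8, -100.8, 153.2]
tool_rot: [3.121, -0.006, -1.691]
wrist_force: [1.3, 0.0, 0.4]
grip_width: 55.3
```

```bash
python3 set.py 558 -114 24 83.1; python3 -c "
from h import *
grab('wrist','w13')"
```

```text
13.45 [ 559.8 -105.3  153.9] [ 3.1239 -0.0073 -1.6977] [-0.2  1.   1.2] 55.4
move [  7.9  -1.6 129.9] roll -0.37
```

View pics/w13.png

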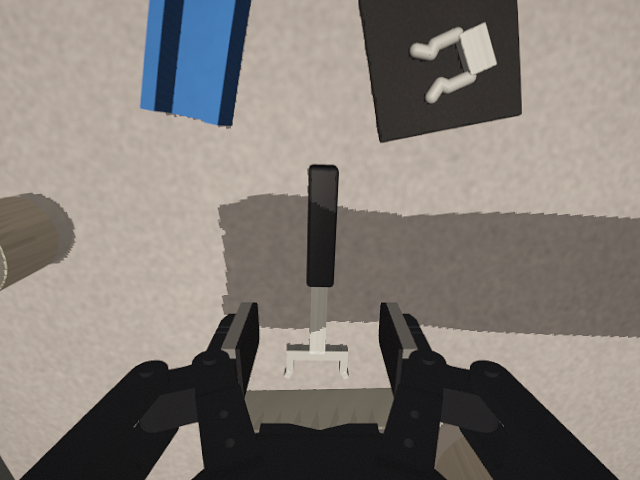

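The tool rests upright on the bench. Measuring the handle (rows 165–287, columns about 306–338).

```bash
python3 - <<'E'
from h import *
c,im=load("w13")
cv2.imwrite("pics/z6.png",cv2.resize(im[150:390,270:370],None,fx=2.5,fy=2.5,interpolation=2))
for row in (180,200,230,250,275,300,320,340):
    r=im[row,290:360].astype(int).sum(1); g=np.abs(np.diff(r)); print(row,[(290+int(i),int(g[i])) for i in np.argsort(-g)[:6]])
E
```

```text
180 [(307, 270), (338, 270), (308, 213), (337, 186), (311, 71), (334, 62)]
200 [(337, 297), (307, 177), (336, 151), (308, 54), (311, 49), (335, 48)]
230 [(335, 240), (306, 157), (307, 114), (336, 63), (334, 39), (310, 21)]
250 [(334, 211), (306, 183), (307, 66), (335, 60), (333, 31), (309, 23)]
275 [(333, 259), (305, 133), (306, 124), (334, 24), (331, 18), (332, 16)]
300 [(310, 49), (326, 45), (327, 15), (325, 13), (323, 11), (317, 11)]
320 [(325, 33), (309, 22), (324, 17), (310, 16), (316, 16), (326, 15)]
340 [(309, 153), (324, 104), (308, 91), (325, 36), (307, 25), (323, 19)]
```

View pics/z6.png

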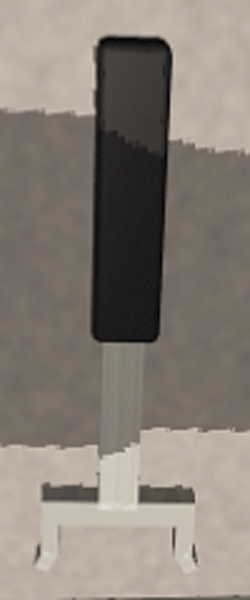

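```bash
python3 - <<'E'
from h import *
c,im=load("w13"); s=env.read_state()
H=pts(c,[(322.7,180),(322.3,200),(321,230),(320.3,250),(319.4,275)],26)[:,:2]
N=pts(c,[(318.2,300),(317.2,320),(316.5,340)],11)[:,:2]
print(H.round(1),N.round(1))
a=np.r_[H,N]; m=a.mean(0); v=np.linalg.svd(a-m)[2][0]; v*=np.sign(v[1]); print("yaw",np.degrees(np.arctan2(v[1],v[0])), ((a-m)@np.array([-v[1],v[0]])).round(1))
hf=pts(c,[(319,287)],26)[0,:2]; hb=pts(c,[(323,165)],26)[0,:2]; print("handle len",(hf-hb)@v)
g=pts(c,[(287+6,355.5),(348-6,355.5)],11)[:,:2]; print("gap",g)
G=m+v*((g.mean(0)-m)@v); print("gap-front of handle",(G-hf)@v)
hp=m+v*((hf-m)@v)-47*v; print("grip pt",hp, "gap est from handle",hp+127*v, G)
E
```

```text
[[ 548.  -152.8]
 [ 550.1 -138.4]
 [ 553.8 -115.9]
 [ 556.3 -100.2]
 [ 559.6  -79.6]] [[564.1 -50.2]
 [567.4 -30.9]
 [570.6 -10.7]]
yaw 80.94701104750109 [-0.1  0.1 -0.  -0.  -0.   0.2 -0.1 -0.1]
handle len 95.0378391086799
gap [[593.87827452   2.80020427]
 [549.70342683   8.9542711 ]]
gap-front of handle 75.98167311994193
grip pt [ 553.7984354  -115.78893367] gap est from handle [573.78161152   9.62905815] [573.14933645   5.6607866 ]
```

>>> {"fn": "step_arm", "kwargs": {"targets": [{"x": 14,"y": -4,"z": 40,"roll": 1.8,"jaw": 0.45}]}}

```text
time_s: 13.6
ee_pos: [563.3, -117.8, 116.2]
tool_rot: [3.13, -0.007, -1.729]
wrist_force: [0.8, 0.4, -0.6]
grip_width: 47.3
```

```bash
python3 set.py 553.3 -118.8 24 80.95
```

```text
13.7 [ 558.7 -118.1  107. ] [ 3.1149 -0.0067 -1.7304] [-0.3  0.4 -0.5] 46.6
move [ 1.   3.  83.1] roll -0.1
```

>>> {"fn": "step_arm", "kwargs": {"targets": [{"x": 0.5,"y": 2,"z": 25,"roll": 0,"jaw": 0.45},{"x": 0.5,"y": 2,"z": 20,"roll": 0,"jaw": 0.45},{"x": 0,"y": 0,"z": 15,"roll": 0,"jaw": 0.45}]}}

```text
time_s: 14.0
ee_pos: [553.2, -116.2, 47.3]
tool_rot: [3.115, -0.006, -1.728]
wrist_force: [0.5, 0.3, 1.2]
grip_width: 47.2
```

```bash
python3 set.py 553.3 -118.8 24 80.95
```

```text
14.1 [ 552.4 -116.1   46. ] [ 3.1124 -0.0058 -1.7276] [ 0.2  0.6 -1. ] 47.0
move [ 2.4 -2.  22. ] roll 0.07
```

>>> {"fn": "step_arm", "kwargs": {"targets": [{"x": 2.4,"y": -2,"z": 16,"roll": 0,"jaw": 0.45}]}}

```text
time_s: 14.2
ee_pos: [555.2, -118.6, 32.2]
tool_rot: [3.116, -0.006, -1.727]
wrist_force: [0.9, -0.7, 0.5]
grip_width: 47.0
```

```bash
python3 set.py 553.3 -118.8 24 80.95
```

```text
14.3 [ 552.9 -118.6   28.3] [ 3.1101 -0.0056 -1.7272] [-0.2  0.   0.6] 46.9
move [ 0.2 -0.6  4.3] roll 0.09
```

>>> {"fn": "step_arm", "kwargs": {"targets": [{"x": 0,"y": -0.5,"z": 3.5,"roll": 0,"jaw": 0.5},{"x": 0,"y": 0,"z": 0.8,"roll": 0,"jaw": 0.9},{"x": 0,"y": 0,"z": 0.8,"roll": 0,"jaw": 0.9},{"x": 0,"y": 0,"z": 0.8,"roll": 0,"jaw": 0.9},{"x": 0,"y": 0,"z": 0.8,"roll": 0,"jaw": 0.9}], "grip_force": 100}}

```text
time_s: 14.8
ee_pos: [554.5, -118.9, 24.6]
tool_rot: [3.113, -0.006, -1.727]
wrist_force: [-4.1, 0.9, 6.2]
grip_width: 20.2
```

```bash
python3 set.py 553.3 -118.8 24 80.95; python3 -c "
from h import *
grab('wrist','w14')"
```

```text
14.9 [ 554.5 -118.9   24.5] [ 3.1133 -0.0056 -1.7274] [-2.3  1.4  6.3] 20.0
move [0.1 1.2 0.6] roll 0.08
```

View pics/w14.png

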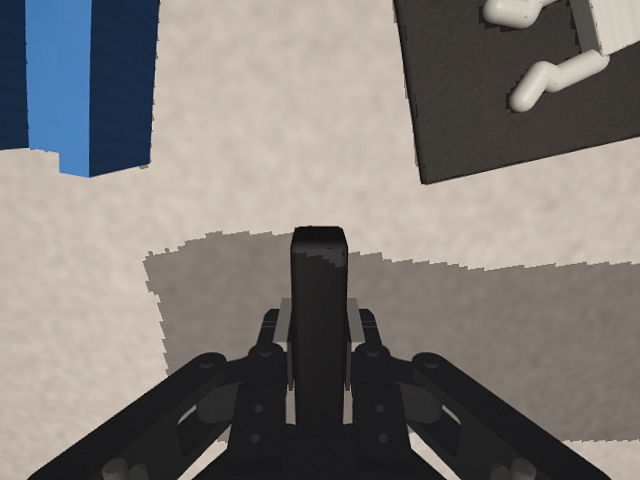

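Handle gripped (reading 20.0, consistent with the earlier ~2 mm offset for 22 mm). Lifting.

>>> {"fn": "step_arm", "kwargs": {"targets": [{"x": 0,"y": 0,"z": -20,"roll": 0,"jaw": 0.9},{"x": 0,"y": 0,"z": -40,"roll": 0,"jaw": 0.9},{"x": 0,"y": 0,"z": -30,"roll": -2,"jaw": 0.9}]}}

```text
time_s: 15.25
ee_pos: [554.4, -118.3, 111.9]
tool_rot: [3.104, -0.004, -1.692]
wrist_force: [0.8, -0.3, -1.6]
grip_width: 19.9
```

```bash
python3 -c "
from h import *
print(vp(-305,1.7))"; python3 set.py 558.8 -102.2 105 83.1;  python3 -c "
from h import *
grab('scene','c14');im=grab('side','s14')[1]
im2=cv2.imread('pics/c14.png')
cv2.imwrite('pics/z7.png',cv2.hconcat([cv2.resize(im[160:340,260:440],(400,400)),cv2.resize(im2[190:310,270:430],(533,400))[:,:400]]))"
```

```text
[ 558.87057667 -102.18675666]
15.35 [ 556.2 -118.7  114.5] [ 3.1101 -0.0046 -1.6917] [ 0.3 -0.2 -1.1] 20.1
move [-16.8  -0.8   9.4] roll -0.03
```

View pics/z7.png

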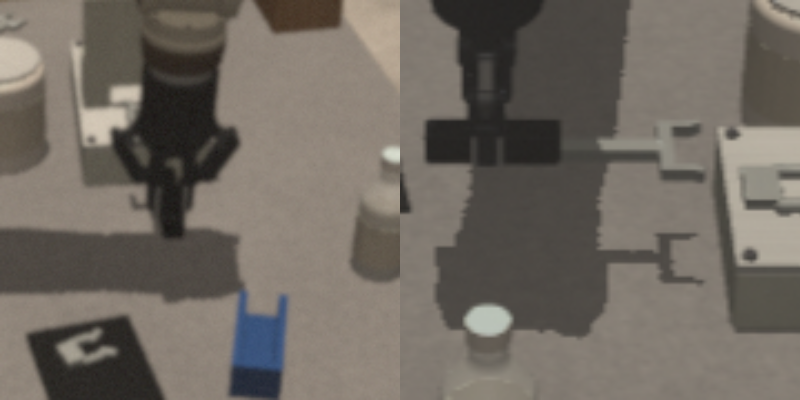

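```bash
python3 - <<'E'
from h import *
im=cv2.imread('pics/c14.png'); cv2.imwrite('pics/z8.png',cv2.resize(im[210:280,330:430],(800,560),interpolation=2))
E
```

```text
(no output)
```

View pics/z8.png

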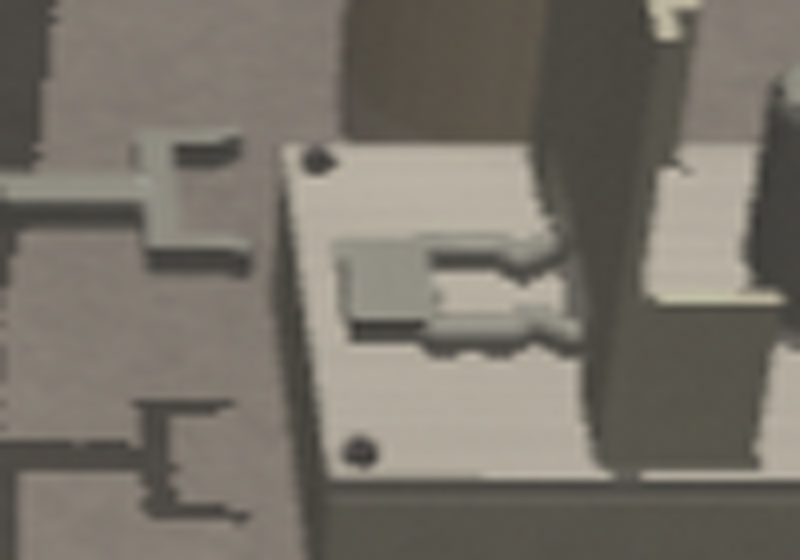

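```bash
cat >> h.py <<'E'
def iv(p):
    p=np.atleast_2d(p)[:,:2]-VO; c,s=np.cos(VY),np.sin(VY); return np.c_[c*p[:,0]+s*p[:,1],-s*p[:,0]+c*p[:,1]]
E
python3 - <<'E'
from h import *
c,im=load('c14'); f=lambda q:np.array(q)/8+[330,210]
print("gap",iv(pts(c,f([(175,148),(178,240)]),101)).round(1)); 
print("outer back",iv(pts(c,f([(135,132),(148,248)]),101)).round(1), "tips",iv(pts(c,f([(240,132),(248,242)]),101)).round(1))
print("tail",iv(pts(c,f([(335,240),(348,320),(420,240),(432,318)]),70)).round(1))
print("deck corners",iv(pts(c,f([(281,145),(325,477)]),60)).round(1))
s=env.read_state(); print("tcp",iv(s['ee_pos']))
E
```

```text
gap [[-187.3   20.7]
 [-189.4  -23.9]]
outer back [[-198.8   28.7]
 [-198.3  -27.7]] tips [[-167.3   28.9]
 [-169.1  -24.7]]
tail [[-137.5   16.3]
 [-137.3  -22.1]
 [-111.8   16.5]
 [-112.3  -21. ]]
deck corners [[-147.9   77.7]
 [-148.8  -81.1]]
tcp [[-321.60240973    3.97913444]]
```

```bash
python3 -c "
from h import *
print(vp(-310,1.7))"; python3 set.py 558.3 -107.2 87 83.1 0
```

```text
[ 558.26989248 -107.15054337]
15.45 [ 554.6 -118.4  110.2] [ 3.1047 -0.0041 -1.693 ] [-0.5  0.2 -2.1] 20.5
move [-11.7  -3.1  23.1] roll -0.1
```

>>> {"fn": "step_arm", "kwargs": {"targets": [{"x": -10,"y": -3,"z": 14,"roll": 0,"jaw": 0.9}]}}

```text
time_s: 15.55
ee_pos: [558.6, -109.3, 95.9]
tool_rot: [3.106, -0.004, -1.695]
wrist_force: [-0.3, -0.2, -1.6]
grip_width: 20.4
```

```bash
python3 set.py 558.3 -107.2 87 83.1 3
```

```text
15.7 [ 557.1 -107.9   93.1] [ 3.1003 -0.0037 -1.6923] [-0.6 -0.4 -1.2] 20.2
move [-0.8 -1.4  6.1] roll -0.06
```

>>> {"fn": "step_arm", "kwargs": {"targets": [{"x": 0,"y": 0,"z": 2,"roll": 0,"jaw": 0.9},{"x": 0,"y": 0,"z": 2,"roll": 0,"jaw": 0.9},{"x": 0,"y": 0,"z": 2,"roll": 0,"jaw": 0.9},{"x": 0,"y": 0,"z": 2,"roll": 0,"jaw": 0.9},{"x": 0,"y": 0,"z": 2,"roll": 0,"jaw": 0.9},{"x": 0,"y": 0,"z": 2,"roll": 0,"jaw": 0.9}]}}

```text
time_s: 16.3
ee_pos: [555.8, -107.7, 78.5]
tool_rot: [3.098, -0.004, -1.692]
wrist_force: [0.2, 0.4, -2.0]
grip_width: 20.2
```

>>> {"fn": "step_arm", "kwargs": {"targets": [{"x": 0,"y": 0,"z": -38,"roll": 0,"jaw": 0.9}]}}

```text
time_s: 16.4
ee_pos: [554.8, -107.3, 111.6]
tool_rot: [3.089, -0.003, -1.692]
wrist_force: [0.7, 0.1, -1.3]
grip_width: 20.3
```

```bash
python3 set.py 558.3 -107.2 87 83.1 4
```

```text
16.6 [ 558.1 -107.9  117.3] [ 3.0996 -0.0039 -1.6923] [-0.8  0.3 -1.8] 20.3
move [-0.8 -1.4 30.2] roll -0.06
```

>>> {"fn": "step_arm", "kwargs": {"targets": [{"x": 0,"y": 0,"z": 30,"roll": 0,"jaw": 0.9},{"x": 0,"y": 0,"z": -1,"roll": 0,"jaw": 0.9}]}}

```text
time_s: 16.8
ee_pos: [556.4, -107.8, 86.4]
tool_rot: [3.099, -0.004, -1.692]
wrist_force: [-1.2, 0.2, -2.3]
grip_width: 20.0
```

```bash
python3 set.py 558.3 -107.2 87 83.1 3
```

```text
16.95 [ 558.8 -108.3   91.5] [ 3.1057 -0.0043 -1.6924] [ 1.1  0.4 -1.3] 20.1
move [-1.   0.5  4.5] roll -0.07
```

>>> {"fn": "step_arm", "kwargs": {"targets": [{"x": -6,"y": 0.3,"z": 4,"roll": 0,"jaw": 0.9}]}}

```text
time_s: 17.05
ee_pos: [559.7, -102.6, 88.7]
tool_rot: [3.108, -0.005, -1.693]
wrist_force: [-0.1, -0.7, -1.4]
grip_width: 20.3
```

```bash
python3 -c "
from h import *
print(vp(-295,1.7))"; python3 set.py 560.1 -92.3 87 83.1 3;  python3 -c "
from h import *
im2=grab('scene','c15')[1];s=st();print(iv(s['ee_pos']))
cv2.imwrite('pics/z9.png',cv2.resize(im2[210:280,330:430],(800,560),interpolation=2))"
```

```text
[560.07194506 -92.25918324]
17.2 [ 559.2 -101.8   87.7] [ 3.106  -0.0043 -1.6919] [ 0.5  0.4 -1.6] 20.1
move [-9.6  0.3  0.7] roll -0.04
17.25 [ 559.2 -102.    87.8] [ 3.1061 -0.0043 -1.6919] [-0.8  0.2 -2.6] 20.1
[[-304.79951031    1.36356578]]
```

View pics/z9.png

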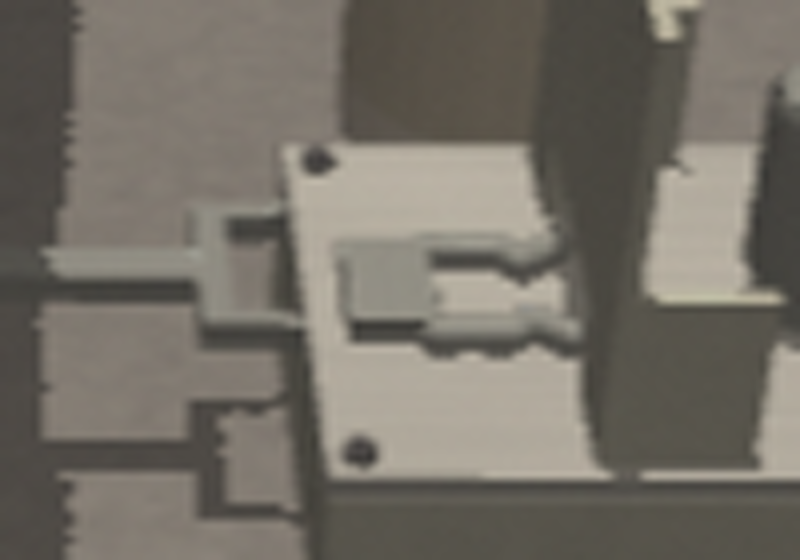

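```bash
python3 - <<'E'
from h import *
c,im=load('c15'); f=lambda q:np.array(q)/8+[330,210]
for z in (72,75): print("gap",iv(pts(c,f([(229,220),(233,315)]),z)).round(1),"outer",iv(pts(c,f([(190,202),(200,324)]),z)).round(1)) 
print("tail",iv(pts(c,f([(337,241),(348,320)]),70)).round(1))
E
```

```text
gap [[-169.2   23.4]
 [-171.4  -22.4]] outer [[-180.4   32.3]
 [-181.4  -26.7]]
gap [[-169.6   19.5]
 [-171.9  -26.2]] outer [[-180.8   28.4]
 [-181.9  -30.4]]
tail [[-137.    15.8]
 [-137.3  -22.1]]
```

>>> {"fn": "step_arm", "kwargs": {"targets": [{"x": -14,"y": 0.3,"z": 1,"roll": 0,"jaw": 0.9}]}}

```text
time_s: 17.35
ee_pos: [560.7, -88.7, 87.0]
tool_rot: [3.107, -0.005, -1.693]
wrist_force: [-0.8, 1.2, -2.3]
grip_width: 19.9
```

```bash
cat > see.py <<'E'
import sys
from h import *
for _ in range(2): cams.grab_frame("wrist")
im=grab('scene',sys.argv[1])[1]; s=st(); p=iv(s['ee_pos'])[0]; print("valve xy",p.round(1),"yaw",round(np.degrees(s['tool_rot'][2])+180-83.1,2),"torque",s['torque'].round(2))
cv2.imwrite(f'pics/z_{sys.argv[1]}.png',cv2.resize(im[205:285,340:440],(800,640),interpolation=2)[:600])
E
python3 see.py c16
```

```text
17.5 [560.7 -87.2  86.8] [ 3.1061 -0.0042 -1.6907] [ 0.5  0.3 -2.2] 20.1
valve xy [-289.9    1.7] yaw 0.03 torque [-0.05 -0.03 -0.01]
```

View pics/z_c16.png

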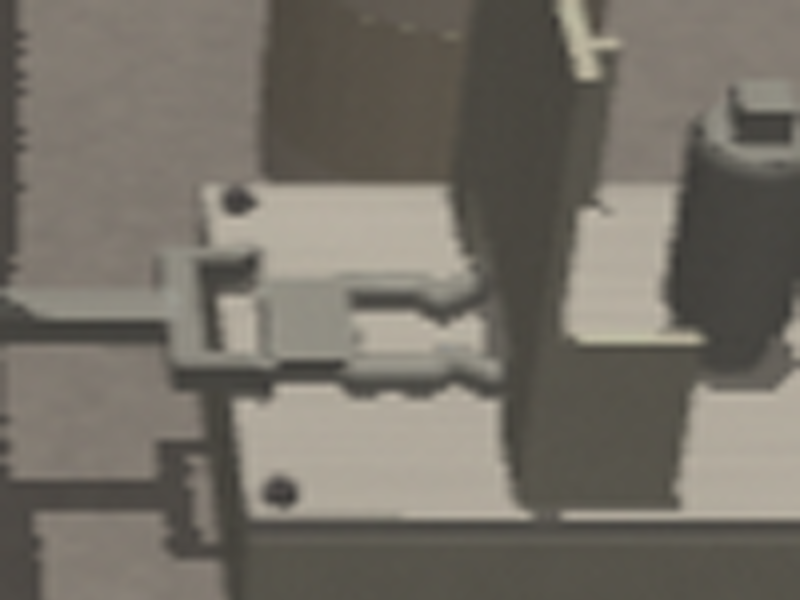

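```bash
python3 - <<'E'
from h import *
c,im=load('c16'); cv2.imwrite('pics/z10.png',cv2.resize(im[230:260,355:385],(600,600),interpolation=2))
E
```

```text
(no output)
```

View pics/z10.png

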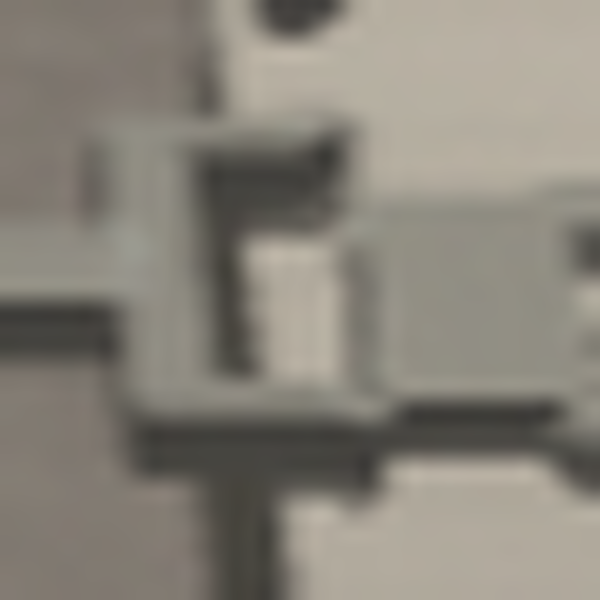

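```bash
python3 - <<'E'
from h import *
c,im=load('c16'); f=lambda q:np.array(q)/20+[355,230]
for z in (72,73.3,75): print(z,"gap",iv(pts(c,f([(195,152),(215,385)]),z)).round(1).tolist(),"outer",iv(pts(c,f([(100,122),(130,415)]),z)).round(1).tolist()) 
print("tail",iv(pts(c,f([(355,197),(385,396)]),70)).round(1))
w,i=load('w9'); 
E
```

```text
72 gap [[-154.3, 23.1], [-155.7, -21.9]] outer [[-165.4, 29.0], [-166.2, -27.5]]
73.3 gap [[-154.6, 21.4], [-156.0, -23.5]] outer [[-165.6, 27.3], [-166.4, -29.1]]
75 gap [[-154.9, 19.2], [-156.3, -25.6]] outer [[-165.9, 25.1], [-166.7, -31.2]]
tail [[-135.3   16.9]
 [-135.4  -21.3]]
```

>>> {"fn": "step_arm", "kwargs": {"targets": [{"x": -10,"y": -0.6,"z": 1,"roll": 0,"jaw": 0.9}]}}

```text
time_s: 17.6
ee_pos: [562.5, -77.6, 85.9]
tool_rot: [3.106, -0.005, -1.691]
wrist_force: [-0.0, -0.6, -1.3]
grip_width: 20.2
```

```bash
python3 see.py c17
```

```text
17.75 [562.5 -76.7  85.6] [ 3.106  -0.0042 -1.6898] [-0.1 -0.2 -1.6] 20.3
valve xy [-279.3    1.1] yaw 0.08 torque [-0.11 -0.01 -0.01]
```

View pics/z_c17.png

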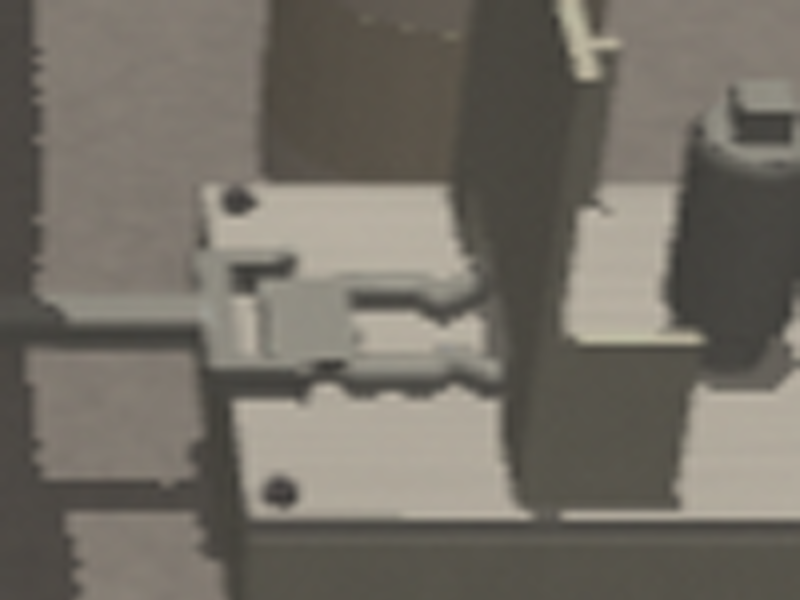

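Tail sits between the tines. Pushing toward the slot.

>>> {"fn": "step_arm", "kwargs": {"targets": [{"x": -12,"y": 0,"z": 0,"roll": 0,"jaw": 0.9},{"x": -10,"y": 0,"z": 0,"roll": 0,"jaw": 0.9}]}}

```text
time_s: 17.95
ee_pos: [565.2, -54.6, 85.6]
tool_rot: [3.106, -0.005, -1.692]
wrist_force: [0.5, -1.5, -2.2]
grip_width: 20.0
```

```bash
python3 see.py c18
```

```text
18.1 [565.2 -54.5  85.5] [ 3.1059 -0.0046 -1.6898] [ 0.2 -0.8 -1.7] 20.3
valve xy [-256.9    1.2] yaw 0.08 torque [-0.07 -0.05 -0.01]
```

View pics/z_c18.png

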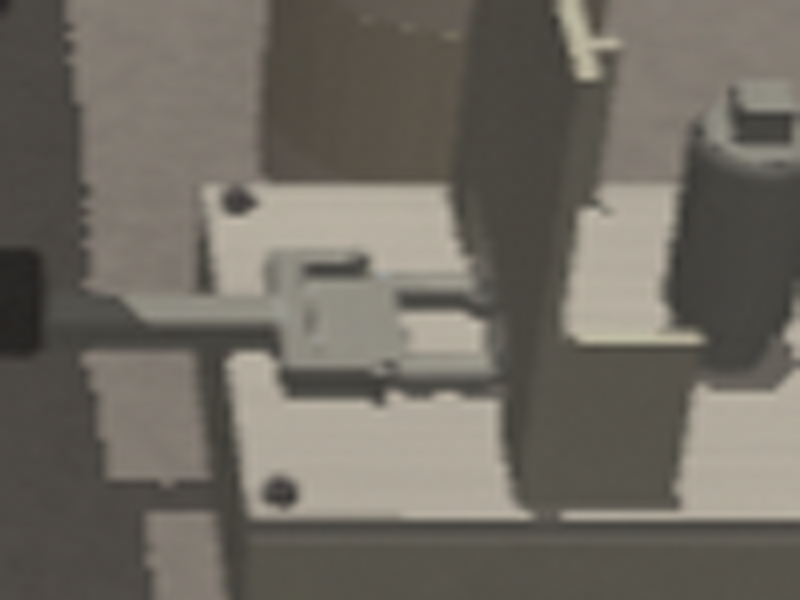

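>>> {"fn": "step_arm", "kwargs": {"targets": [{"x": -15,"y": -0.3,"z": 0,"roll": 0,"jaw": 0.9},{"x": -14,"y": -0.3,"z": 0,"roll": 0,"jaw": 0.9}]}}

```text
time_s: 18.3
ee_pos: [569.3, -25.7, 85.4]
tool_rot: [3.106, -0.005, -1.692]
wrist_force: [-1.0, -0.7, -1.6]
grip_width: 20.2
```

```bash
python3 see.py c19
```

```text
18.45 [569.3 -25.4  85.3] [ 3.1059 -0.0052 -1.6896] [-0.4  0.5 -1.1] 20.2
valve xy [-227.5    0.6] yaw 0.09 torque [-0.05 -0.06 -0.02]
```

View pics/z_c19.png

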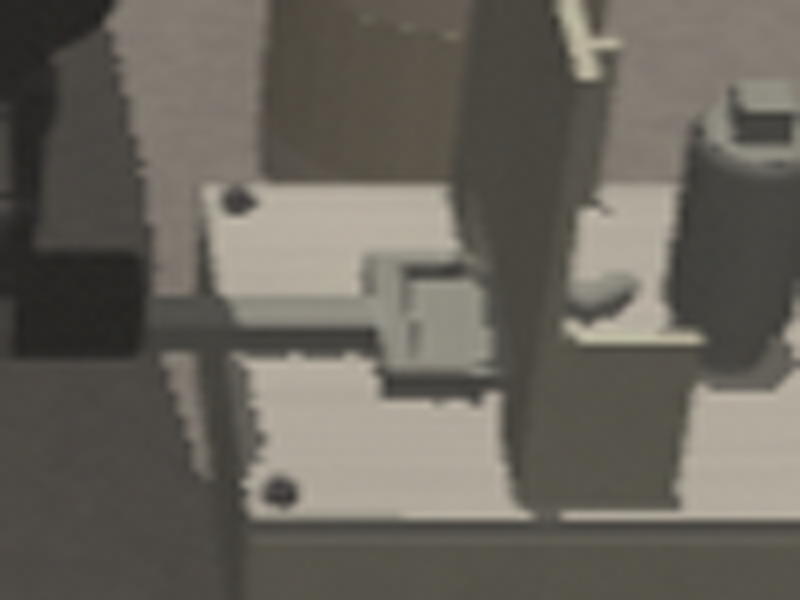

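>>> {"fn": "step_arm", "kwargs": {"targets": [{"x": -14,"y": -0.3,"z": 0,"roll": 0,"jaw": 0.9}]}}

```text
time_s: 18.55
ee_pos: [571.2, -12.1, 85.3]
tool_rot: [3.106, -0.006, -1.691]
wrist_force: [-0.2, -1.3, -2.5]
grip_width: 20.1
```

```bash
python3 see.py c20
```

```text
18.7 [571.3 -10.8  85.2] [ 3.1059 -0.0051 -1.6886] [ 0.8  0.3 -2.3] 20.1
valve xy [-212.8    0.3] yaw 0.15 torque [-0.09 -0.   -0.04]
```

View pics/z_c20.png

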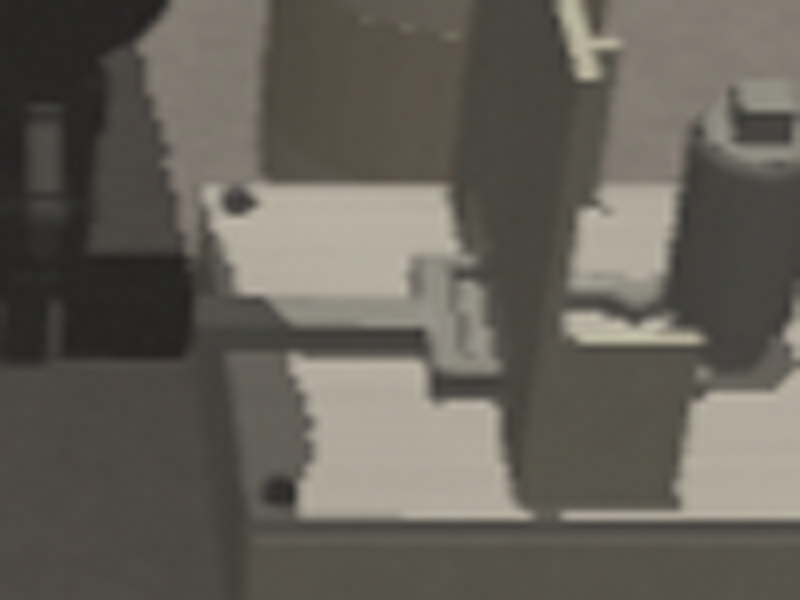

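>>> {"fn": "step_arm", "kwargs": {"targets": [{"x": -8,"y": -0.2,"z": 0,"roll": 0,"jaw": 0.9}]}}

```text
time_s: 18.8
ee_pos: [572.4, -3.2, 85.2]
tool_rot: [3.106, -0.005, -1.689]
wrist_force: [-0.1, -0.2, -2.1]
grip_width: 19.9
```

>>> {"fn": "step_arm", "kwargs": {"targets": [{"x": -6,"y": 0,"z": 0,"roll": 0,"jaw": 0.9}]}}

```text
time_s: 18.9
ee_pos: [573.2, 3.1, 85.2]
tool_rot: [3.106, -0.005, -1.69]
wrist_force: [-0.0, -1.4, -1.9]
grip_width: 20.0
```

```bash
python3 see.py c21
```

```text
19.05 [573.2   3.1  85.1] [ 3.1058 -0.0054 -1.6888] [ 0.1  0.1 -2.3] 20.2
valve xy [-198.8    0.2] yaw 0.14 torque [-0.07 -0.05 -0.  ]
```

View pics/z_c21.png

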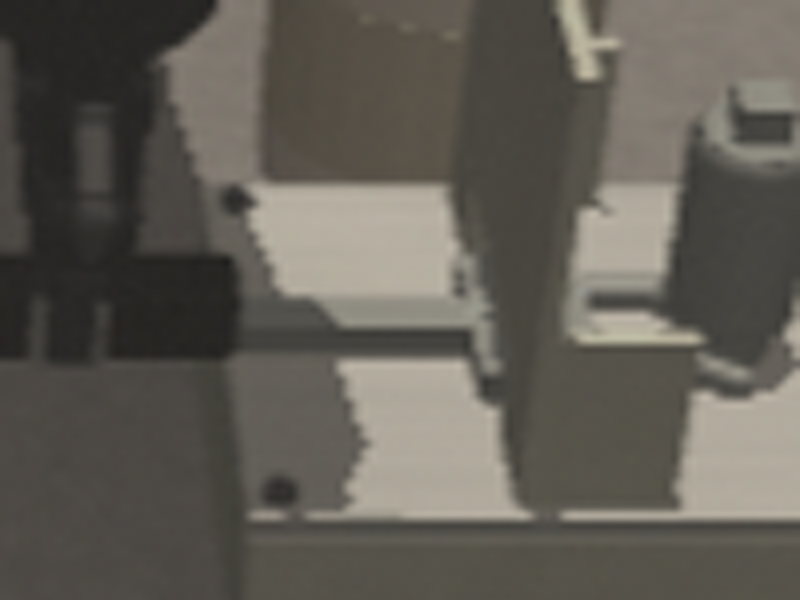

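>>> {"fn": "step_arm", "kwargs": {"targets": [{"x": -5,"y": 0,"z": 0,"roll": 0,"jaw": 0.9}]}}

```text
time_s: 19.15
ee_pos: [573.5, 6.9, 85.1]
tool_rot: [3.106, -0.008, -1.69]
wrist_force: [-2.4, -12.8, -0.2]
grip_width: 20.2
```

>>> {"fn": "step_arm", "kwargs": {"targets": [{"x": -5,"y": 0,"z": 0,"roll": 0,"jaw": 0.9}]}}

```text
time_s: 19.25
ee_pos: [573.9, 10.3, 85.3]
tool_rot: [3.106, -0.011, -1.691]
wrist_force: [-1.5, -7.6, 0.8]
grip_width: 20.2
```

>>> {"fn": "step_arm", "kwargs": {"targets": [{"x": -5,"y": 0,"z": 0,"roll": 0,"jaw": 0.9}]}}

```text
time_s: 19.35
ee_pos: [574.3, 14.4, 85.4]
tool_rot: [3.106, -0.013, -1.692]
wrist_force: [-1.5, -2.5, -0.2]
grip_width: 20.2
```

```bash
python3 see.py c22
```

```text
19.5 [574.5  15.4  85.2] [ 3.1057 -0.0111 -1.6908] [ 0.   0.3 -1.9] 20.2
valve xy [-186.4    0.3] yaw 0.02 torque [-0.05 -0.12  0.02]
```

View pics/z_c22.png

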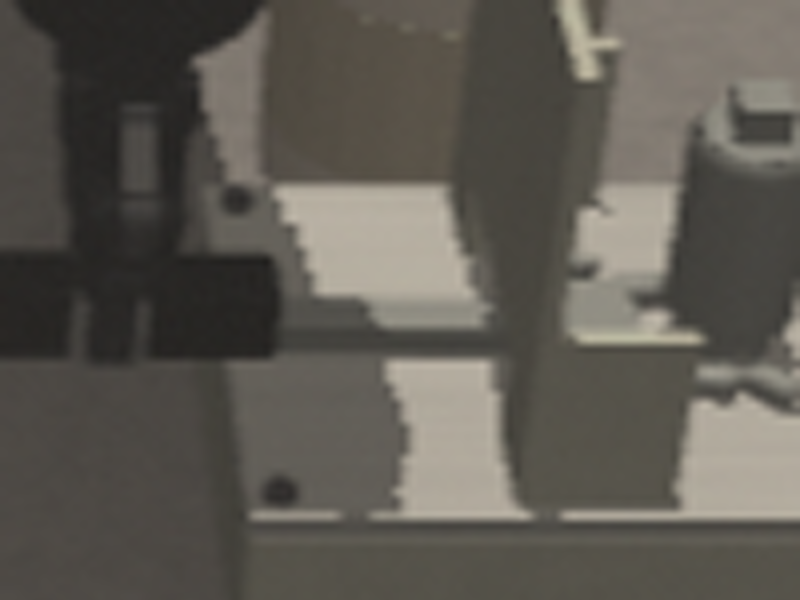

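>>> {"fn": "step_arm", "kwargs": {"targets": [{"x": -4,"y": 0,"z": 0,"roll": 0,"jaw": 0.9}]}}

```text
time_s: 19.6
ee_pos: [575.0, 19.3, 85.1]
tool_rot: [3.106, -0.011, -1.691]
wrist_force: [0.4, -0.2, -2.0]
grip_width: 20.0
```

>>> {"fn": "step_arm", "kwargs": {"targets": [{"x": -4,"y": 0,"z": 0,"roll": 0,"jaw": 0.9}]}}

```text
time_s: 19.7
ee_pos: [575.5, 23.6, 85.1]
tool_rot: [3.106, -0.01, -1.691]
wrist_force: [-1.3, 0.2, -2.4]
grip_width: 20.2
```

```bash
python3 see.py c23
```

```text
19.85 [575.5  23.6  85. ] [ 3.1056 -0.0107 -1.6908] [ 0.1  0.  -2.3] 19.9
valve xy [-178.1    0.3] yaw 0.03 torque [-0.   -0.03  0.02]
```

View pics/z_c23.png

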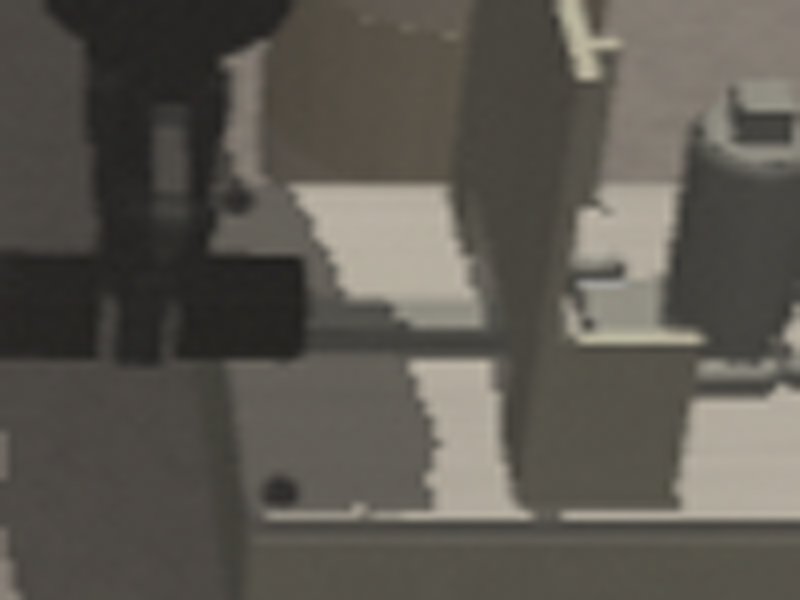

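>>> {"fn": "step_arm", "kwargs": {"targets": [{"x": -3,"y": 0,"z": 0,"roll": 0,"jaw": 0.9}]}}

```text
time_s: 19.95
ee_pos: [575.9, 26.6, 85.0]
tool_rot: [3.106, -0.011, -1.691]
wrist_force: [0.1, -0.3, -1.9]
grip_width: 19.8
```

>>> {"fn": "step_arm", "kwargs": {"targets": [{"x": -3,"y": 0,"z": 0,"roll": 0,"jaw": 0.9}]}}

```text
time_s: 20.05
ee_pos: [576.2, 29.7, 85.0]
tool_rot: [3.106, -0.011, -1.691]
wrist_force: [-1.9, -3.9, -0.7]
grip_width: 20.2
```

>>> {"fn": "step_arm", "kwargs": {"targets": [{"x": -3,"y": 0,"z": 0,"roll": 0,"jaw": 0.9}]}}

```text
time_s: 20.15
ee_pos: [576.1, 30.2, 85.0]
tool_rot: [3.105, -0.017, -1.692]
wrist_force: [-4.2, -28.6, 4.0]
grip_width: 20.0
```

```bash
python3 see.py c24; python3 -c "
from h import *
im=grab('side','s24')[1]; im2=cv2.imread('pics/c24.png')
cv2.imwrite('pics/z11.png',cv2.hconcat([cv2.resize(im2[220:270,400:450],(600,600),interpolation=2)]))"
```

```text
20.3 [576.1  30.1  85.2] [ 3.1053 -0.0167 -1.6926] [ -3.8 -17.1   1.8] 20.3
valve xy [-171.6    0.5] yaw -0.08 torque [-3.01  0.64  0.41]
```

View pics/z11.png

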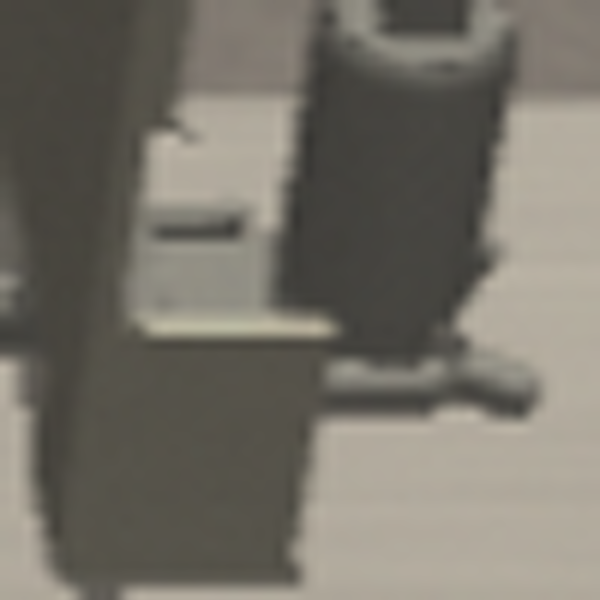

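```bash
python3 - <<'E'
from h import *
c,im=load('c24'); f=lambda q:np.array(q)/12+[400,220]
print(iv(pts(c,f([(540,392)]),65)).round(1), iv(pts(c,f([(450,375)]),68)).round(1))
for o in (0,-5): print(o,(proj(c,[*vp(o+30,-20),65])[0]-[400,220])*12,(proj(c,[*vp(o+13,-15),68])[0]-[400,220])*12)
print((proj(c,[*vp(0),152])[0]))
E
```

```text
[[ 32.9 -25.1]] [[ 14.8 -23.5]]
0 [520.38204552 375.75004592] [432.83832768 347.845291  ]
-5 [495.35810056 375.67121775] [407.82686803 347.76227109]
[434.69264318 216.50293146]
```

Solid stop at 28.6 N with no advance. The jaw tip is at valve x of about +32 against an expected +30, so the clip is home. Withdrawing the tool straight back.

>>> {"fn": "step_arm", "kwargs": {"targets": [{"x": 6,"y": 0,"z": -0.5,"roll": 0,"jaw": 0.9},{"x": 10,"y": 0,"z": -0.5,"roll": 0,"jaw": 0.9},{"x": 15,"y": 0,"z": -0.5,"roll": 0,"jaw": 0.9}]}}

```text
time_s: 20.65
ee_pos: [572.3, -1.2, 87.3]
tool_rot: [3.105, -0.016, -1.691]
wrist_force: [0.1, -0.4, -0.7]
grip_width: 20.2
```

```bash
python3 see.py c25
```

```text
20.8 [572.3  -1.9  87.4] [ 3.1054 -0.0165 -1.6935] [ 0.7 -0.3 -2.3] 20.0
valve xy [-203.9    0.4] yaw -0.13 torque [-0.02 -0.05 -0.02]
```

View pics/z_c25.png

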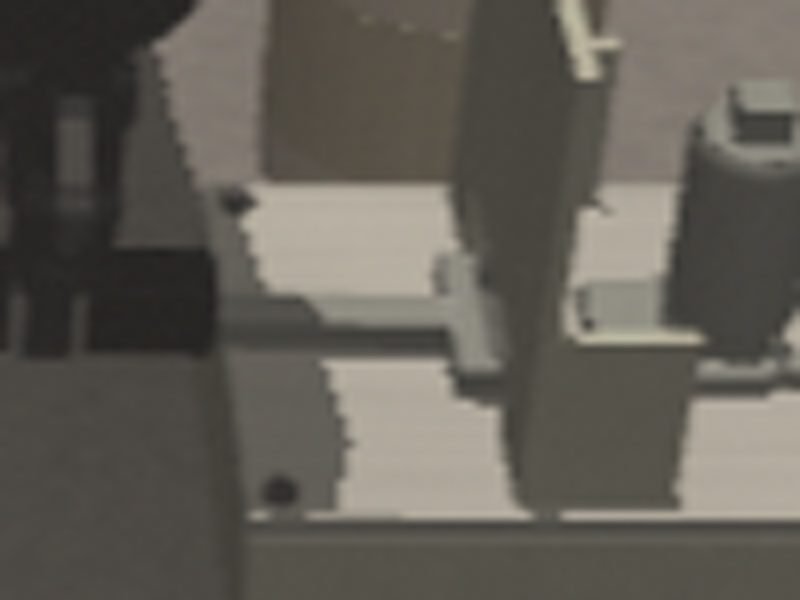

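Clip stays seated as the fork leaves. Continuing back.

>>> {"fn": "step_arm", "kwargs": {"targets": [{"x": 30,"y": 0,"z": 0,"roll": 0,"jaw": 0.9},{"x": 30,"y": 0,"z": 0,"roll": 0,"jaw": 0.9},{"x": 30,"y": 0,"z": 0,"roll": 0,"jaw": 0.9},{"x": 30,"y": 0,"z": 0,"roll": 0,"jaw": 0.9}]}}

```text
time_s: 21.2
ee_pos: [557.9, -121.3, 89.0]
tool_rot: [3.106, -0.014, -1.688]
wrist_force: [1.0, 0.0, -1.7]
grip_width: 20.1
```

```bash
python3 -c "
from h import *
print(vp(-345))"; python3 set.py 555.7 -142.1 25 83.1 3
```

```text
[ 555.7527906  -142.10128297]
21.35 [ 557.8 -121.7   89. ] [ 3.1059 -0.0145 -1.6912] [ 0.2  0.4 -2.2] 20.3
move [19.6 -2.6 64.3] roll 0.0
```

>>> {"fn": "step_arm", "kwargs": {"targets": [{"x": 18,"y": -1.5,"z": 0,"roll": 0,"jaw": 0.9},{"x": 0,"y": -1,"z": 25,"roll": 0,"jaw": 0.9}]}}

```text
time_s: 21.55
ee_pos: [559.4, -139.6, 67.1]
tool_rot: [3.112, -0.014, -1.69]
wrist_force: [1.4, 0.7, -0.7]
grip_width: 20.0
```

```bash
python3 set.py 555.7 -142.1 25 83.1 3
```

```text
21.7 [ 556.5 -137.6   62.9] [ 3.1027 -0.0127 -1.6891] [-0.2  0.3 -1.9] 20.1
move [ 4.1 -1.3 37.9] roll 0.12
```

>>> {"fn": "step_arm", "kwargs": {"targets": [{"x": 3,"y": -1,"z": 24,"roll": 0,"jaw": 0.9}]}}

```text
time_s: 21.8
ee_pos: [558.4, -140.3, 42.4]
tool_rot: [3.108, -0.013, -1.688]
wrist_force: [1.1, -0.7, -1.6]
grip_width: 20.1
```

```bash
python3 set.py 555.7 -142.1 25 83.1 3
```

```text
21.95 [ 555.5 -140.    38.6] [ 3.1005 -0.0123 -1.6884] [-0.3 -0.5 -1.9] 20.2
move [ 1.9 -1.  13.6] roll 0.16
```

>>> {"fn": "step_arm", "kwargs": {"targets": [{"x": 0,"y": -1,"z": 9,"roll": 0,"jaw": 0.9}]}}

```text
time_s: 22.05
ee_pos: [557.4, -140.0, 31.7]
tool_rot: [3.104, -0.012, -1.688]
wrist_force: [0.2, 0.1, -1.7]
grip_width: 20.0
```

```bash
python3 set.py 555.7 -142.1 25 83.1 3
```

```text
22.2 [ 556.2 -139.9   29.7] [ 3.1004 -0.0122 -1.6881] [ 0.1  0.5 -1.2] 20.0
move [2.2 0.  4.8] roll 0.18
```

>>> {"fn": "step_arm", "kwargs": {"targets": [{"x": 0,"y": 0,"z": 3,"roll": 0,"jaw": 0.9}]}}

```text
time_s: 22.3
ee_pos: [556.6, -139.9, 27.6]
tool_rot: [3.102, -0.012, -1.688]
wrist_force: [0.4, 0.8, -1.3]
grip_width: 20.2
```

>>> {"fn": "step_arm", "kwargs": {"targets": [{"x": 0,"y": 0,"z": 2,"roll": 0,"jaw": 0.9}]}}

```text
time_s: 22.4
ee_pos: [556.6, -139.9, 25.7]
tool_rot: [3.102, -0.012, -1.688]
wrist_force: [0.3, 0.7, -1.6]
grip_width: 19.9
```

```bash
python3 set.py 555.7 -142.1 25 83.1 2
```

```text
22.5 [ 556.5 -140.    25.6] [ 3.1017 -0.0123 -1.688 ] [-0.6 -0.3 -1.7] 20.0
move [2.2 0.5 0.6] roll 0.19
```

>>> {"fn": "step_arm", "kwargs": {"targets": [{"x": 0,"y": 0,"z": 1.5,"roll": 0,"jaw": 0.9}]}}

```text
time_s: 22.6
ee_pos: [556.6, -140.1, 24.6]
tool_rot: [3.102, -0.012, -1.688]
wrist_force: [-5.7, 0.4, 17.7]
grip_width: 20.3
```

>>> {"fn": "step_arm", "kwargs": {"targets": [{"x": 0,"y": 0,"z": 0,"roll": 0,"jaw": 0.65},{"x": 0,"y": 0,"z": 0,"roll": 0,"jaw": 0.5},{"x": 0,"y": 0,"z": 0,"roll": 0,"jaw": 0.4},{"x": 0,"y": 0,"z": -20,"roll": 0,"jaw": 0.35},{"x": 0,"y": 0,"z": -40,"roll": 0,"jaw": 0.3},{"x": 0,"y": 0,"z": -45,"roll": 0,"jaw": 0.3},{"x": 0,"y": 0,"z": -45,"roll": 0,"jaw": 0.3},{"x": 0,"y": 0,"z": -45,"roll": 0,"jaw": 0.3},{"x": 0,"y": 0,"z": 0,"roll": 0,"jaw": 0.3}]}}

```text
time_s: 23.5
ee_pos: [563.3, -138.3, 225.7]
tool_rot: [3.1, -0.012, -1.688]
wrist_force: [0.2, -0.6, -0.1]
grip_width: 59.4
```

```bash
python3 see.py c26; python3 -c "
from h import *
grab('wrist','w26');grab('side','s26')"
```

```text
23.65 [ 561.7 -138.   218.6] [ 3.0908 -0.0109 -1.6884] [ 0.3 -0.3 -1. ] 59.5
valve xy [-340.2   -5.4] yaw 0.16 torque [ 0.03 -0.05  0.04]
```

View pics/c26.png

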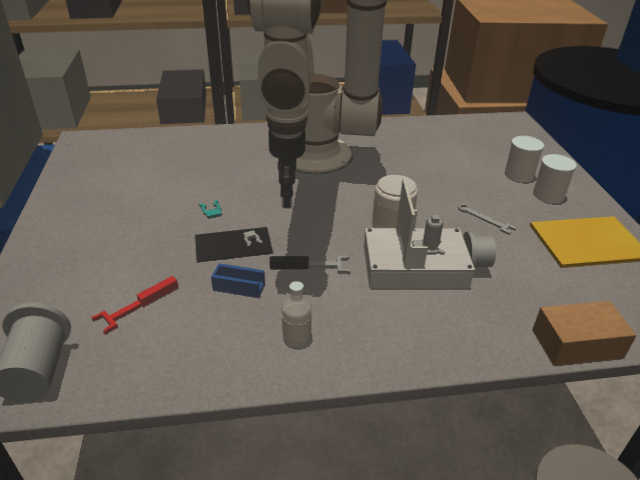

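View pics/w26.png

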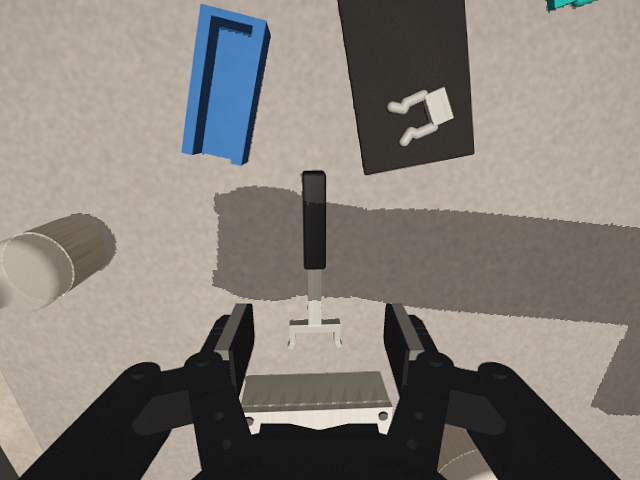

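View pics/z_c26.png

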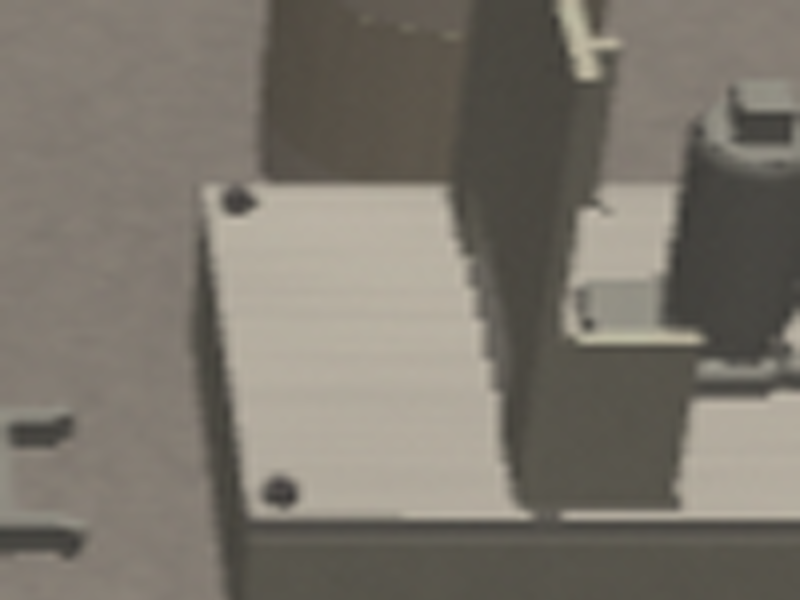

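```bash
python3 - <<'E'
from h import *
c,im=load('c26')
p=np.array([(577,288)])/8+[340,205]; print("tail back",iv(pts(c,p,70)).round(1)); 
p=np.array([(205,186),(245,519)])/8+[340,205]; print("deck front corners (expect -150,+-80)",iv(pts(c,p,60)).round(1))
cv2.imwrite('pics/z12.png',cv2.resize(im[215:265,400:465],(780,600),interpolation=2))
E
```

```text
tail back [[-40.3  13. ]]
deck front corners (expect -150,+-80) [[-146.7   77.2]
 [-148.9  -82. ]]
```

View pics/z12.png

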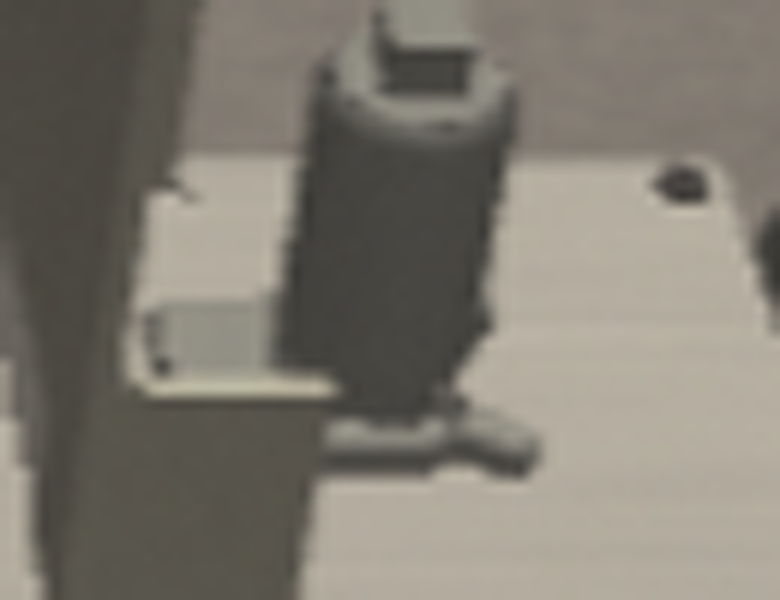

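The tail's back face is at -40.3, or about -42.3 after the roughly 2 mm camera bias seen on the deck corners (expected -42). The clip is home, so I'm handing in.

```bash
python3 -c "
from h import *
st(); print(workorder.close_job())"
```

```text
23.75 [ 561.1 -137.8  217.3] [ 3.0883 -0.0106 -1.6884] [ 0.1 -0.1  0.8] 59.9
the job is handed in; nothing more can be done
None
```

The larger clip is snapped home in the spindle's groove, pushed in through the slot with the fork tool. The tool then went back on the bench and I let go. I handed the job in at 23.75 s with the arm clear of everything; no verdict was reported.

- **Clip laid:** it rested on the deck at valve x -96 mm, 1.7 mm to one side and square to the slot.
- **Push:** I lifted the tool from the rack by its neck, laid it on the bench and took it by the handle. The force peaked near 13 N as the jaws passed over the groove, then dropped. A further push met a firm stop at about 29 N with no movement.
- **Clip home:** the last pictures put its tail at valve x -40.3 mm and its jaw tip at about +33 mm, against +30 expected. The deck corners showed the scene camera reading about 2 mm long; allowing for that, the tail is at about -42, as it should be. The clip did not move when the fork was withdrawn.
- **Tool:** it lies upright on its handle, about 40 mm from the valve and about 50 mm from the rack.
- **Bystanders:** the small clip, pail, flask and wrench look unmoved in the last scene and wrist pictures.

**Imperfections:**
- The gripper built up about 2–3° of tilt that the moves could not correct, without visible effect.
- The tool was pressed on the bench with about 18 N when set down.
- The snap was judged from force and camera images only, because the jaw angles could not be read.

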